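# Load the burn-in box with its lid on the prop rod

## Robot

A 6-joint arm with a two-finger parallel gripper is mounted at the origin on a cart in front of the work surface, level with it; the furniture and walls round the work are solid. World frame = base frame: x ahead of the robot, y to its left, z up, the work surface at z = 0. Lengths are in m, angles in degrees, forces in N, time in s.
With the tool pointing down it reaches from about 0.375 to 0.9 m from the base axis. Payload 3.1 kg.
Tool frame: the origin (TCP) lies at the very end of the fingers, on their centre line; the grasp point (between the pads) lies bot.grip_point_offset behind it (bot.grip_point_offset is the distance from the TCP to the grasp point, in m); z points along the fingers, y is the line along which they close (so a half turn about z gives the same grasp; the last joint's range is limited). The gripper opens to 87 mm and grips with 3 to 60 N. Pads are 19 mm wide; open, the fingers measure 117 mm over their backs; the gripper's body (75 mm by 190 mm) begins 51 mm behind the grasp point.
Start: joints at [60.819, 30.224, 82.088, -0, 67.689, -10.227], TCP at [0.203, 0.591, 0.223] pointing down, gripper open.
Joint ranges: [-176.69, 176.69], [-43.24, 126.21], [12.49, 139.97], [-82, 262], [0, 151.66], [-163.58, 163.58]. Speed limits (degrees/s): [159.86, 159.86, 180, 180, 180, 180].

## Interface

Orientations are given as a 3x3 rotation matrix whose columns are the frame's x, y, z axes.
In Python, from rig import bot, viewer, ticket gives the robot as it stands.
- The arm moves only by the tool servo_tool, never from a script. Its argument "targets" is a list of rows, each an object with "offset": the shift along the tool's x, y, z in m, a list of three; "dr": the turn, a rotation vector about the tool's x, y, z in degrees, a list of three. In form: [{"offset": [x, y, z], "dr": [ax, ay, az]}, ...]. A call has 1 to 20 rows; each row is the pose to reach, as a shift and turn from the pose commanded when the call began, along the tool's axes at that moment; what a row does not reach only later rows make up. A row lasts 1/12 s, in which the tool goes at most 41.7 mm and 7.16 degrees, less where a joint would pass 70% of its speed; a pose out of reach is approached as far as the arm can. A call with a gripper value outside its range is refused whole. "gripper" is the gripper command: -1 is fully open, 1 is shut, values between are in proportion, set as the call begins (left out, the last holds). The fingers move at their own pace and stop on an object; the grip force is fixed at half the most. Time passes only in rows, so rows that repeat a pose let the fingers close. It gives the time, the measured TCP pose, the force, the opening and the grip force at its end, in the units of the state.
- bot.read_state(): the state, without advancing time (a new reading comes with each control period).
- viewer.capture(name): name is "scene" or "top"; returns a dict with "color" (480x640x3 uint8, red, green, blue), "camera_matrix" (3x3 intrinsics, pixels), "R" (3x3) and "t" (3): a world point X has camera coordinates R X + t. Camera axes: x right, y down, z forward; pixel columns grow to the right and rows downward; lengths in m; the calibration is good to about 2 mm. A picture is of the moment at which its call begins. There is no depth.
- ticket.hand_in(): hands the job in; it is judged then, once.
The state is a dict: "time_s": time; "joint_positions": joint angles; "qvel": joint speeds; "tau": joint torques, N m; "position": TCP position; "tcp_rot": TCP orientation; "force": force on the tool from outside, world axes, zero at the start; "moment": the same for the moment, N m; "opening": opening from 0.0 (shut) to 1.0 (fully open); "grasp_force": force on a finger pad.
Only numpy, scipy, OpenCV 4.12 (cv2) and the standard library are available. Lean on these libraries where they do the work, as an engineer would, in place of code of your own. Each camera call takes 0.05 s, during which the arm holds its last target. There are 200 camera calls.

## Task

Get the burn-in box ready for its next run: raise the lid and prop it safely open, by swinging the prop rod up out of its clip and letting the lid rest on it with the rod's tip in the slot under the lid, before anything goes in. With the lid propped, lay every sensor box that is out on the bench flat in a nest of its own with its short cable lead towards the lid's hinges, and turn the setting sleeve to 4. Then put the rod back down in its clip and close the lid fully, without disturbing the flux bottle, the loupe or the side cutters.

Things in the scene. Friction and masses are not known exactly. Their poses are not given: they have to be found in the camera images.
- burn_in_box: Grey metal box fixed to the bench, 228 x 372 x 92 mm (x, y, z); origin at the centre of its underside, +x to the rear (hinges), +y left. Walls 6 mm, inside x -104 to 96, y -180 to 180, floor at z 12, rim 92 mm. Inside at x = -50: nests (y -120, -36, 48), sleeve (y 124). Prop rod outside the left wall, at y 230. Heater bar at the rear wall inside, x 60 to 88, up to z 36. Its points have its axes.
- lid (a joint): Lid hinge, rad: 0 closed, 1.536 fully open (stop), 1.34 resting on the rod. The lid (202 x 376 x 8 mm, 0.55 kg, grey frame with a clear window) hinges at the rear. Friction only just holds it above about 1.47; from lower it sinks shut by itself, damped to about 1.3 rad/s.
- lid_hinge (a point): Middle of the lid's hinge line, which runs along the box's y axis, 90 mm behind the box's centre, at rim height (92 mm).
- lid_bar (a point): Middle of the lid's handle: a round steel bar, 12 mm thick, along y, 118 mm clear between its two posts, held 38 mm in front of the lid's front edge; 240 mm from the hinge line and, lid closed, 4 mm above hinge height. It moves with the lid.
- lid_slot (a point): Where the centre of the rod's ball tip lies when seated: under a steel tab that sticks out from the lid's left edge, 130 mm from the hinge line, between two cross cheeks 21 mm apart (12 mm deep). Moves with the lid; it comes down onto the swung-up tip as the lid sinks to 1.34 rad.
- prop_rod (a joint): Rod pivot, rad: 0 in its clip (the rod slopes down to the rear by 0.08 rad), 0.812 swung up to its stop (0.73 rad above level, leaning to the rear). Only at the stop does the tip meet the slot as the lid comes down. Stiff pivot (0.07 N m): the rod stays where it is left. The lid must stand above about 1.42 rad for the rod to be swung. The clip is an open saddle without snap.
- rod_pivot (a point): The rod's pivot, on a pin in the left wall, axis along the box's y, at x = -90, y = 230, z = 82 mm of the box.
- rod_grip (a point): Middle of the black grip on the steel prop rod, 90 mm from the pivot; the rod is 9 mm thick (12 mm at the grip, which is 50 mm long). The box's left wall is 44 mm to its right and rises 18 mm higher than the stowed grip.
- rod_tip (a point): Centre of the ball tip of the rod (12 mm), 205 mm from the pivot.
- sleeve (a joint): Setting sleeve, rad: turned clockwise as seen from above it goes up from 0 (stop) to 2.1 (stop) in clicks of 0.35 rad, numbered 0 to 6; setting 4 is 1.40. It snaps to the nearest click when let go.
- sleeve_grip (a point): On the vertical axis of the setting sleeve, at the height to grip (66 mm above the box's origin): knurled black cylinder 42 mm across, its top 18 mm above this point, on a round base 80 mm across whose top is 30 mm below. White pointer line on top and side; on the base's scale 0 is to the right, 3 to the front, 6 to the left.
- nest0 (a point): Where the origin of a well-nested sensor box lies in a nest (rightmost): on its seating face, 50 mm above the box's origin, 12.5 mm to the rear of the nest's centre. The nest is a flat pad between four L-shaped corners that stand 8 mm above it, inside 83 mm along x and 63 mm along y; the sides are open in the middle for fingers (53 mm).
- nest1 (a point): Where the origin of a well-nested sensor box lies in a nest (middle): on its seating face, 50 mm above the box's origin, 12.5 mm to the rear of the nest's centre. The nest is a flat pad between four L-shaped corners that stand 8 mm above it, inside 83 mm along x and 63 mm along y; the sides are open in the middle for fingers (53 mm).
- nest2 (a point): Where the origin of a well-nested sensor box lies in a nest (leftmost): on its seating face, 50 mm above the box's origin, 12.5 mm to the rear of the nest's centre. The nest is a flat pad between four L-shaped corners that stand 8 mm above it, inside 83 mm along x and 63 mm along y; the sides are open in the middle for fingers (53 mm).
- sensor0: Small black sensor box with a light cover, body 55 x 75 x 24 mm (x, y, z), 0.09 kg, with a thin cable lead 25 mm long at its -y end. Origin on the underside, 12.5 mm from the body's centre towards the lead (the body reaches from y = -25 to +50 mm); z up. Nested, its lead points to the hinges (+x of the box). One to three of them are present.
- sensor1: Small black sensor box with a light cover, body 55 x 75 x 24 mm (x, y, z), 0.09 kg, with a thin cable lead 25 mm long at its -y end. Origin on the underside, 12.5 mm from the body's centre towards the lead (the body reaches from y = -25 to +50 mm); z up. Nested, its lead points to the hinges (+x of the box). One to three of them are present.
- sensor2: Small black sensor box with a light cover, body 55 x 75 x 24 mm (x, y, z), 0.09 kg, with a thin cable lead 25 mm long at its -y end. Origin on the underside, 12.5 mm from the body's centre towards the lead (the body reaches from y = -25 to +50 mm); z up. Nested, its lead points to the hinges (+x of the box). One to three of them are present.
- flux_bottle: Small needle bottle, 34 mm across, 108 mm tall, standing left of the box; bystander.
- loupe: Black stand loupe, 41 mm across, 34 mm tall, at the right of the box's front; bystander.
- side_cutter: Flush side cutters with red handles, 125 x 44 x 12 mm, in front of the box at the left; bystander.

How it is judged:
By the outcome, as a careful person would: the job done as asked, in the order asked, and still so for the second after the job is handed in, with the robot touching nothing.
Of sensor0, sensor1, sensor2 only 1 to 3 are there at a start; the rules pass over those that are not, and their reading is None.
At some moment in a run one of sensor0, sensor1, sensor2 may be knocked a few centimetres aside while the robot is not near it.
Once in a run the grip may slacken for a moment while it holds something.
It also fails if it takes over 210 s, if anything falls off the work surface, if the arm or the gripper's body presses on something with over 40 N, if the wrist force passes 120 N, or if a joint passes its speed limit or range.

## Working session

There is one attempt and no reset: what is moved stays moved. The work goes in short steps, Python scripts to look and compute and a tool call to move; the robot and the scene stay as the last step left them, time stands still between calls to the robot, and variables do not carry over. Pictures are saved under pics/ and viewed, at most 14 in all, crops included, and the job is handed in when it is done.

Besides the shell and the picture viewer there is one more tool, called after "Emit:" as a command line: name --argument value ..., lists and objects as JSON in quotes. servo_tool: Moves the arm, as the interface text tells. Its arguments: {"type":"object","properties":{"targets":{"type":"array"},"gripper":{"type":"number"}},"required":["targets"]}

```bash
ls; mkdir -p pics
python3 - <<'E'
from rig import bot,viewer,ticket
import cv2,numpy as np
for n in("scene","top"):
    c=viewer.capture(n); cv2.imwrite(f"pics/{n}0.png",c["color"][:,:,::-1]); print(n,c["camera_matrix"],c["R"],c["t"], -c["R"].T@c["t"])
s=bot.read_state();print(s,bot.grip_point_offset)
E
```

```text
pics
scene [[467.12115714   0.         324.49454411]
 [  0.         467.12115714 237.86416634]
 [  0.           0.           1.        ]] [[-0.83274478 -0.55365585  0.00115557]
 [-0.4315712   0.64780899 -0.62776574]
 [ 0.34681758 -0.52326735 -0.77840147]] [0.44569589 0.27083663 1.05364122] [0.12261491 0.62264777 0.98966279]
top [[559.81885337   0.         340.54689415]
 [  0.         559.81885337 243.07530572]
 [  0.           0.           1.        ]] [[ 0.0231116  -0.99973124 -0.00181767]
 [-0.99540772 -0.02284263 -0.09296069]
 [ 0.09289418  0.00395779 -0.99566812]] [0.04373365 0.53456155 1.54315513] [0.3877458  0.04982521 1.58624308]
{'time_s': 0.1, 'joint_positions': array([ 6.08190214e+01,  3.02745292e+01,  8.21482814e+01, -2.06412482e-03,
        6.76896829e+01, -1.02268846e+01]), 'qvel': array([-0.04515825, -0.20927184, -0.10285145, -0.03712779,  0.06791436,
       -0.02337056]), 'tau': array([-9.50474750e-04, -4.40989208e+01, -1.77151537e+01,  6.34275028e-02,
        5.33801015e-02, -4.48185403e-05]), 'position': array([0.20265942, 0.590538  , 0.22166419]), 'tcp_rot': array([[-9.45783427e-01,  3.24796626e-01, -9.28185871e-04],
       [ 3.24797798e-01,  9.45781896e-01, -1.73044577e-03],
       [ 3.15818445e-04, -1.93809966e-03, -9.99998072e-01]]), 'force': array([-0.08260106, -0.87557969, -0.95403822]), 'moment': array([0.06083854, 0.0394119 , 0.0302196 ]), 'grasp_force': 0.0, 'opening': 1.0028406237977663} 0.0187
```

View pics/scene0.png

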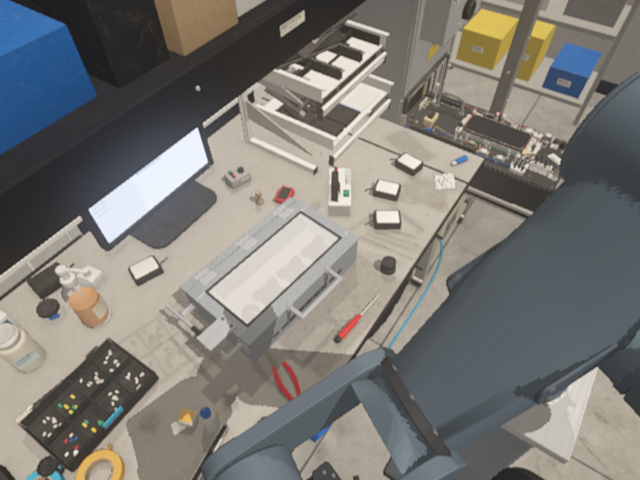

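View pics/top0.png

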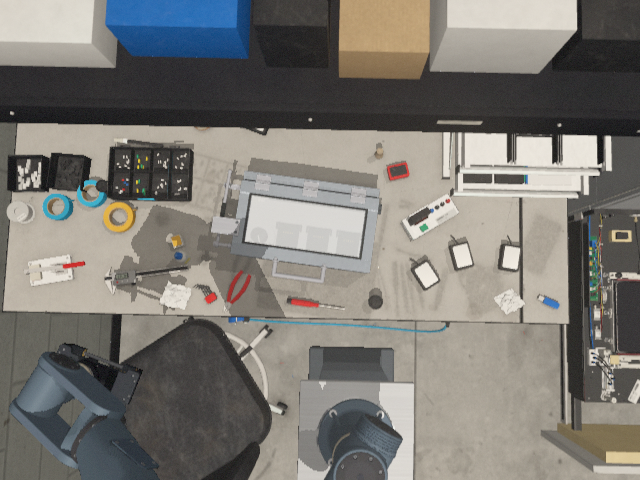

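The scene view shows the closed box at (270,270), three sensor boxes on the right at (387,188), (387,219) and (409,162), and another box-like thing at (146,269). In the top view the sensors are at (426,272), (460,254) and (510,256), and the handle is at (300,272). I'll zoom in next.

```bash
cat > h.py <<'E'
from rig import bot,viewer,ticket
import cv2,numpy as np
from scipy.spatial.transform import Rotation as Ro
def cap(n): return viewer.capture(n)
def ray(c,u,v):
    d=c["R"].T@np.linalg.solve(c["camera_matrix"],[u,v,1.]); return -c["R"].T@c["t"],d/np.linalg.norm(d)
def onz(c,u,v,z):
    o,d=ray(c,u,v); return o+d*(z-o[2])/d[2]
def tri(c1,p1,c2,p2):
    o1,d1=ray(c1,*p1);o2,d2=ray(c2,*p2)
    s=np.linalg.lstsq(np.c_[d1,-d2],o2-o1,rcond=None)[0]
    a,b=o1+s[0]*d1,o2+s[1]*d2; return (a+b)/2,np.linalg.norm(a-b)
def proj(c,X):
    p=c["camera_matrix"]@(c["R"]@np.asarray(X)+c["t"]); return p[:2]/p[2]
def crop(c,name,x0,y0,x1,y1,k):
    im=c["color"][y0:y1,x0:x1,::-1]; cv2.imwrite(f"pics/{name}.png",cv2.resize(im,None,fx=k,fy=k,interpolation=cv2.INTER_CUBIC))
E
python3 - <<'E'
from h import *
s=cap("scene");t=cap("top")
crop(s,"s1",100,130,440,370,2.35);crop(t,"t1",195,150,535,320,2.35)
for p in [(146,269),(387,188),(387,219),(409,162)]: X=onz(s,*p,.024);print(X,proj(t,X))
for p in [(426,272),(460,254),(510,256)]:print(onz(t,*p,.024))
E
```

```text
[0.87126769 0.30668489 0.024     ] [255.67748149 123.53970133]
[ 0.50475749 -0.28228382  0.024     ] [461.29501582 256.07396807]
[ 0.44687724 -0.17706955  0.024     ] [423.45376355 275.92735217]
[ 0.50283039 -0.41783969  0.024     ] [509.83241367 257.87451888]
[ 0.45798065 -0.18406373  0.024     ]
[ 0.51048805 -0.27864671  0.024     ]
[ 0.50809261 -0.41833387  0.024     ]
```

View pics/s1.png

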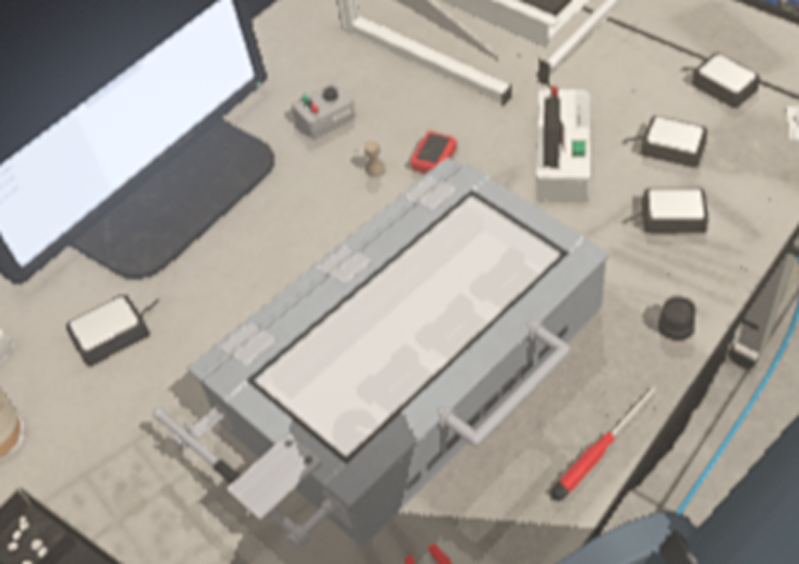

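View pics/t1.png

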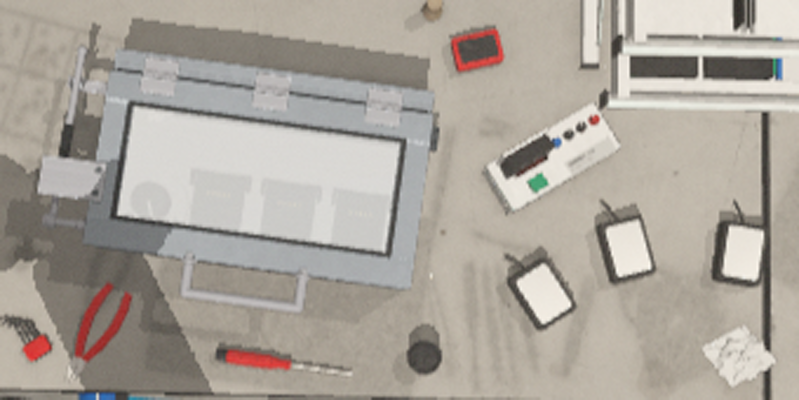

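The zoomed views show all three right-hand sensors with leads towards the rear. The handle is at top crop (185–302, 300), the rod on the left is at top crop (67,140), and the loupe is at (424,350). A fourth lookalike sits far back-left under the shelf, at about 0.92 m. Next I'll measure the box pose.

Run:
```python
from h import *
s=cap("scene");t=cap("top")
print("shelf",tri(t,(310,119),s,(198,88)),tri(t,(459,122),s,(292,23)))
im=t["color"].astype(int); m=((im[:,:,2]-im[:,:,0])>6)&(im.sum(2)>200)
m=m.astype(np.uint8)*255; m[:150]=0;m[320:]=0;m[:,:190]=0;m[:,400:]=0
g=cv2.morphologyEx(m,cv2.MORPH_OPEN,np.ones((7,7)))
g=cv2.morphologyEx(g,cv2.MORPH_CLOSE,np.ones((25,25)))
cs=sorted(cv2.findContours(g,0,2)[0],key=cv2.contourArea)
a=cv2.approxPolyDP(cs[-1],5,True)[:,0];print(a.tolist())
r=cv2.boxPoints(cv2.minAreaRect(cs[-1]));print(r)
for p in r: print(np.round(onz(t,*p,.094),4))
# window frame corners, two views (crop coords)
T=[(130,102),(405,138),(390,256),(113,216),(185,292),(302,305)];S=[(255,380),(472,195),(567,258),(347,458),(472,440),(567,348)]
for a,b in zip(T,S): print(np.round(tri(t,(195+a[0]/2.35,150+a[1]/2.35),s,(100+b[0]/2.35,130+b[1]/2.35)),4) if 0 else tri(t,(195+a[0]/2.35,150+a[1]/2.35),s,(100+b[0]/2.35,130+b[1]/2.35)))
# bar: mask columns rows 265-285
for u in range(275,327,5):
    col=t["color"][262:286,u].astype(int); print(u,(col[:,2]-col[:,0]).tolist())
```

```text
shelf (array([0.73786767, 0.12068156, 0.49072328]), np.float64(0.0017978240220232634)) (array([ 0.73979605, -0.17808505,  0.48866637]), np.float64(7.614038757913559e-05))Traceback (most recent call last):
  File "<stdin>", line 9, in <module>
IndexError: list index out of range
```

Run:
```python
from h import *
s=cap("scene");t=cap("top")
print(t["color"][230,228:244].tolist(), t["color"][265,340].tolist())
T=[(130,102),(405,138),(390,256),(113,216),(185,292),(302,305)];S=[(255,380),(472,195),(567,258),(347,458),(472,440),(567,348)]
for a,b in zip(T,S): 
    X,e=tri(t,(195+a[0]/2.35,150+a[1]/2.35),s,(100+b[0]/2.35,130+b[1]/2.35));print(np.round(X,4),round(e,4))
im=t["color"].astype(int);d=im[:,:,2]-im[:,:,0]
for u in range(275,327,8): print(u,d[262:286,u].tolist())
# box outline corners (top crop estimates) at z .092
for a in [(120,50),(433,92),(412,288),(85,242)]: print(np.round(onz(t,195+a[0]/2.35,150+a[1]/2.35,.094),4))
```

```text
[[192, 190, 188], [189, 187, 186], [192, 188, 187], [190, 187, 186], [190, 187, 187], [192, 189, 188], [167, 165, 163], [118, 114, 115], [120, 119, 118], [134, 132, 132], [136, 136, 135], [117, 115, 118], [118, 119, 121], [121, 123, 125], [120, 122, 125], [98, 99, 99]] [170, 172, 173]
[0.6522 0.2992 0.1004] 0.0067
[ 0.6205 -0.0151  0.0919] 0.0031
[4.858e-01 1.000e-04 9.000e-02] 0.0004
[0.5226 0.3147 0.1032] 0.0016
[0.4407 0.2324 0.0944] 0.0027
[0.4261 0.098  0.0921] 0.004
275 [-4, -3, -4, -6, -4, -3, -6, -4, -5, -4, -4, -4, -5, -5, -7, -19, -20, -22, -21, -20, -21, -19, -23, -22]
283 [-16, -18, -21, -18, -20, -20, -19, -20, -20, -19, -17, -12, -3, -4, -4, -9, -18, -21, -19, -22, -21, -21, -21, -20]
291 [1, -12, -18, -17, -20, -19, -20, -17, -18, -18, -19, -20, -14, -6, -4, -5, -7, -15, -21, -22, -21, -19, -20, -20]
299 [4, 2, -13, -19, -20, -18, -19, -20, -20, -20, -20, -20, -19, -17, -4, -3, -4, -6, -13, -19, -19, -19, -21, -21]
307 [6, 3, 4, -11, -18, -18, -17, -19, -18, -17, -17, -19, -18, -21, -14, -6, -4, -4, -6, -11, -20, -21, -22, -21]
315 [5, 3, 3, 3, -14, -19, -19, -19, -20, -19, -18, -17, -18, -19, -17, -15, -6, -4, -4, -5, -11, -19, -21, -20]
323 [4, 2, -2, -3, -2, -4, -3, -4, -5, -4, -4, -4, -4, -4, -5, -5, -6, -5, -5, -6, -12, -21, -19, -20]
[0.7165 0.3163 0.094 ]
[ 0.6756 -0.0454  0.094 ]
[ 0.4499 -0.0254  0.094 ]
[0.4937 0.3475 0.094 ]
```

Run:
```python
from h import *
t=cap("top")
im=t["color"].astype(float);d=im[:,:,2]-im[:,:,0]
P=[]
for u in range(282,320):
    w=np.clip(d[268:290,u]+20,0,None);w[w<4]=0;P.append((u,268+(w*np.arange(22)).sum()/w.sum()))
P=np.array(P);k=np.polyfit(P[:,0],P[:,1],1)
a=onz(t,282,np.polyval(k,282),.095);b=onz(t,320,np.polyval(k,320),.095);print(a,b,np.degrees(np.arctan2(a[0]-b[0],a[1]-b[1])))
# bar x-extent: row 270ish posts
for r in (268,271): print(r,d[r,262:340].astype(int).tolist())
# right edge of box: last d>-10 col
for r in range(205,265,6):
    c=np.where(d[r,350:395]<-11)[0]; print(r,350+c[0] if len(c) else None,end=' ')
F=[]
for u in range(330,370,4): 
    c=np.where(d[255:285,u]<-10)[0]; F.append((u,255+c[0]))
print(F)
```

```text
[0.43787964 0.20957195 0.095     ] [0.42635639 0.10807954 0.095     ] 6.4775125910027525
268 [-17, -18, -17, -20, -19, -20, -20, -19, -19, -20, -6, -5, -3, -5, -7, -19, -18, -20, -18, -18, -19, -17, -19, -19, -19, -18, -20, -19, -17, -17, -19, -18, -18, -18, -20, -18, -18, -18, -17, -15, -18, -19, -21, -18, -17, -17, -20, -19, -19, -19, -19, -18, -17, -21, -21, -21, -17, -19, -16, -7, -3, -5, -4, -5, -8, -9, -12, -14, -11, -8, -7, -2, -1, 1, 2, 3, 3, 3]
271 [-10, -18, -19, -20, -19, -20, -20, -18, -19, -16, -3, -6, -4, -5, -12, -20, -19, -19, -20, -19, -20, -17, -17, -16, -20, -19, -19, -18, -17, -18, -17, -19, -20, -19, -19, -19, -20, -18, -20, -19, -17, -18, -20, -18, -17, -16, -19, -17, -18, -17, -19, -20, -19, -20, -17, -21, -19, -17, -19, -6, -4, -3, -5, -7, -20, -19, -18, -20, -21, -18, -19, -18, -19, -18, -19, -18, -20, -18]
205 382 211 381 217 377 223 376 229 376 235 375 241 374 247 373 253 373 259 372 [(330, np.int64(268)), (334, np.int64(269)), (338, np.int64(270)), (342, np.int64(270)), (346, np.int64(271)), (350, np.int64(271)), (354, np.int64(272)), (358, np.int64(272)), (362, np.int64(273)), (366, np.int64(273))]
```

```bash
cat >> h.py <<'E'
C=np.array([.582,.149,0]);YAW=-6.48
B=Ro.from_euler('z',YAW,degrees=True).as_matrix(); ex,ey,ez=B.T
G=bot.grip_point_offset
def W(x,y,z): return C+B@np.array([x,y,z])
def ori_bar(tilt):
    a=np.radians(tilt); z=np.sin(a)*ex-np.cos(a)*ez; return np.c_[ey,np.cross(z,ey),z]
def ori_down(yaw): # world yaw of tool x, tool down
    a=np.radians(yaw); x=np.array([np.cos(a),np.sin(a),0]); z=np.array([0,0,-1.]); return np.c_[x,np.cross(z,x),z]
def bar(th,dy=0):
    c,s=np.cos(th),np.sin(th); return W(.09-.24*c+.004*s,dy,.092+.24*s+.004*c)
def rows(poses,st=None):
    """poses: (grasp point world, R). prints offset/dr from the present tool pose"""
    s=st or bot.read_state(); p0,R0=s["position"],s["tcp_rot"]
    for g,R in poses:
        o=R0.T@(np.asarray(g)+G*R[:,2]-p0); d=Ro.from_matrix(R0.T@R).as_rotvec(degrees=True)
        n=max(np.linalg.norm(o)/.0417,np.linalg.norm(d)/7.16)
        print([round(float(v),3) for v in o],[round(float(v),1) for v in d],"n>=%.1f"%n)
E
python3 - <<'E'
from h import *
print(ex,ey,bar(0),bar(1.52)); R=ori_bar(12)
rows([(bar(0)-R[:,2]*.10,R),(bar(0),R)])
E
```

```text
[ 0.99361131 -0.11285638 -0.        ] [0.11285638 0.99361131 0.        ] [0.4329583  0.16592846 0.096     ] [0.66328631 0.13976734 0.33189353]
[-0.339, -0.331, 0.047] [-10.1, -8.1, 77.2] n>=11.4
[-0.359, -0.326, 0.145] [-10.1, -8.1, 77.2] n>=12.2
```

Emit:
servo_tool --gripper 0.08 --targets '[{"offset":[-0.339,-0.331,0.047],"dr":[-10.1,-8.1,77.2]},{"offset":[-0.339,-0.331,0.047],"dr":[-10.1,-8.1,77.2]},{"offset":[-0.339,-0.331,0.047],"dr":[-10.1,-8.1,77.2]},{"offset":[-0.339,-0.331,0.047],"dr":[-10.1,-8.1,77.2]},{"offset":[-0.339,-0.331,0.047],"dr":[-10.1,-8.1,77.2]},{"offset":[-0.339,-0.331,0.047],"dr":[-10.1,-8.1,77.2]},{"offset":[-0.339,-0.331,0.047],"dr":[-10.1,-8.1,77.2]},{"offset":[-0.339,-0.331,0.047],"dr":[-10.1,-8.1,77.2]},{"offset":[-0.339,-0.331,0.047],"dr":[-10.1,-8.1,77.2]},{"offset":[-0.339,-0.331,0.047],"dr":[-10.1,-8.1,77.2]},{"offset":[-0.339,-0.331,0.047],"dr":[-10.1,-8.1,77.2]},{"offset":[-0.339,-0.331,0.047],"dr":[-10.1,-8.1,77.2]},{"offset":[-0.339,-0.331,0.047],"dr":[-10.1,-8.1,77.2]},{"offset":[-0.339,-0.331,0.047],"dr":[-10.1,-8.1,77.2]},{"offset":[-0.339,-0.331,0.047],"dr":[-10.1,-8.1,77.2]},{"offset":[-0.339,-0.331,0.047],"dr":[-10.1,-8.1,77.2]},{"offset":[-0.339,-0.331,0.047],"dr":[-10.1,-8.1,77.2]}]'

```text
time_s: 1.87
position: [0.4155, 0.1691, 0.1757]
tcp_rot: [[0.11, 0.972, 0.207], [0.994, -0.108, -0.023], [0.0, 0.208, -0.978]]
force: [-0.3, 0.5, -0.4]
opening: 0.46
grasp_force: 0.0
```

Run:
```python
from h import *
R=ori_bar(12); s=cap("scene"); crop(s,"s2",150,170,450,400,2.6)
rows([(bar(0)-R[:,2]*.10,R),(bar(0),R)])
```

```text
[-0.001, 0.001, 0.0] [-0.0, -0.0, 0.2] n>=0.0
[-0.001, 0.001, 0.1] [-0.0, -0.0, 0.2] n>=2.4
```

View pics/s2.png

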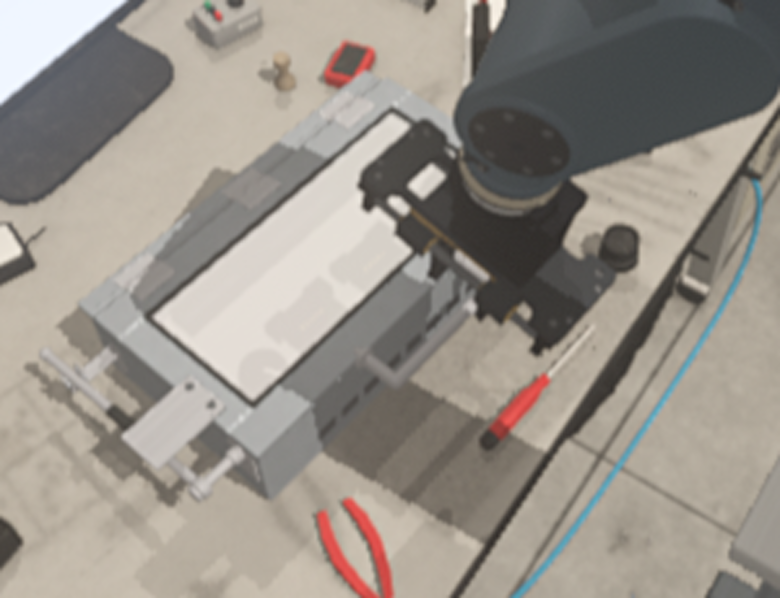

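The view shows the open gripper straddling over the bar at about (430,300), with its body clear of the lid. I'll lower and grip.

Emit:
servo_tool --targets '[{"offset":[-0.001,0.001,0.03],"dr":[0,0,0]},{"offset":[-0.001,0.001,0.06],"dr":[0,0,0]},{"offset":[-0.001,0.001,0.08],"dr":[0,0,0]},{"offset":[-0.001,0.001,0.09],"dr":[0,0,0]},{"offset":[-0.001,0.001,0.1],"dr":[0,0,0]},{"offset":[-0.001,0.001,0.1],"dr":[0,0,0]}]'

```text
time_s: 2.42
position: [0.4369, 0.1651, 0.0763]
tcp_rot: [[0.111, 0.973, 0.203], [0.994, -0.109, -0.023], [-0.001, 0.205, -0.979]]
force: [-0.3, -0.2, 0.0]
opening: 0.458
grasp_force: 0.0
```

Emit:
servo_tool --gripper 1 --targets '[{"offset":[0,0,0],"dr":[0,0,0]},{"offset":[0,0,0],"dr":[0,0,0]},{"offset":[0,0,0],"dr":[0,0,0]},{"offset":[0,0,0],"dr":[0,0,0]},{"offset":[0,0,0],"dr":[0,0,0]},{"offset":[0,0,0],"dr":[0,0,0]}]'

```text
time_s: 2.92
position: [0.4363, 0.1646, 0.0782]
tcp_rot: [[0.113, 0.972, 0.205], [0.994, -0.11, -0.023], [-0.0, 0.206, -0.979]]
force: [-3.8, 2.2, 3.5]
opening: 0.123
grasp_force: 30.0
```

Run:
```python
from h import *
s=bot.read_state();print(s["force"],s["opening"],s["grasp_force"])
rows([(bar(0),ori_bar(12))])
g=s["position"]-G*s["tcp_rot"][:,2]; dd=g-bar(0); print(dd)
ths=np.arange(1,13)*.5/12
rows([(bar(t)+[0,dd[1],0],ori_bar(12+28*t/1.5)) for t in ths])
```

```text
[-3.76215484  2.19016636  3.54086625] 0.12315781115076051 30.00742346048355
[0.001, 0.0, 0.001] [-0.1, 0.0, -0.0] n>=0.0
[-0.00046313 -0.00088905  0.00047218]
[0.0, 0.003, -0.009] [-0.9, 0.0, -0.0] n>=0.2
[0.0, 0.006, -0.019] [-1.7, 0.0, -0.0] n>=0.5
[0.0, 0.01, -0.028] [-2.4, 0.0, -0.0] n>=0.7
[0.0, 0.014, -0.038] [-3.2, 0.0, -0.0] n>=1.0
[0.0, 0.018, -0.047] [-4.0, 0.0, -0.0] n>=1.2
[0.0, 0.022, -0.056] [-4.8, 0.0, -0.0] n>=1.4
[0.0, 0.027, -0.065] [-5.5, 0.0, -0.0] n>=1.7
[0.0, 0.033, -0.073] [-6.3, 0.0, -0.0] n>=1.9
[0.0, 0.038, -0.082] [-7.1, 0.0, -0.0] n>=2.2
[0.0, 0.045, -0.09] [-7.9, 0.0, -0.0] n>=2.4
[0.0, 0.051, -0.098] [-8.7, 0.0, -0.0] n>=2.6
[0.0, 0.058, -0.105] [-9.4, 0.0, -0.0] n>=2.9
```

Emit:
servo_tool --targets '[{"offset":[0,0.003,-0.009],"dr":[-0.9,0,0]},{"offset":[0,0.006,-0.019],"dr":[-1.7,0,0]},{"offset":[0,0.01,-0.028],"dr":[-2.4,0,0]},{"offset":[0,0.014,-0.038],"dr":[-3.2,0,0]},{"offset":[0,0.018,-0.047],"dr":[-4,0,0]},{"offset":[0,0.022,-0.056],"dr":[-4.8,0,0]},{"offset":[0,0.027,-0.065],"dr":[-5.5,0,0]},{"offset":[0,0.033,-0.073],"dr":[-6.3,0,0]},{"offset":[0,0.038,-0.082],"dr":[-7.1,0,0]},{"offset":[0,0.045,-0.09],"dr":[-7.9,0,0]},{"offset":[0,0.051,-0.098],"dr":[-8.7,0,0]},{"offset":[0,0.058,-0.105],"dr":[-9.4,0,0]}]'

```text
time_s: 3.92
position: [0.466, 0.1609, 0.1911]
tcp_rot: [[0.114, 0.929, 0.352], [0.993, -0.107, -0.041], [-0.001, 0.354, -0.935]]
force: [-14.5, 10.8, 4.1]
opening: 0.126
grasp_force: 30.0
```

```bash
cat >> h.py <<'E'
def lidth():
    s=bot.read_state();g=s["position"]-G*s["tcp_rot"][:,2]; q=B.T@(g-C); 
    return np.arctan2(q[2]-.092,.09-q[0])-np.arctan2(.004,.24), np.hypot(q[2]-.092,.09-q[0]), q[1], s
E
python3 - <<'E'
from h import *
th,r,dy,s=lidth();print(th,r,dy,s["force"],s["opening"],s["grasp_force"])
rows([(bar(t,dy),ori_bar(12+28*t/1.5)) for t in np.linspace(.5,1.52,26)[1:]])
E
```

```text
0.48367878844977424 0.24305523337897 -0.001225644315519538 [-14.5278157   10.77612827   4.13978282] 0.12626005343483557 30.004420280456543
[0.0, 0.013, -0.006] [-1.3, 0.1, -0.1] n>=0.3
[0.0, 0.021, -0.012] [-2.1, 0.1, -0.1] n>=0.6
[0.0, 0.03, -0.018] [-2.9, 0.1, -0.1] n>=0.8
[0.0, 0.038, -0.023] [-3.6, 0.1, -0.1] n>=1.1
[0.0, 0.047, -0.027] [-4.4, 0.1, -0.1] n>=1.3
[0.0, 0.056, -0.032] [-5.2, 0.1, -0.1] n>=1.5
[0.0, 0.065, -0.036] [-5.9, 0.1, -0.1] n>=1.8
[0.0, 0.074, -0.04] [-6.7, 0.1, -0.1] n>=2.0
[0.0, 0.084, -0.043] [-7.4, 0.1, -0.1] n>=2.3
[0.0, 0.094, -0.046] [-8.2, 0.1, -0.1] n>=2.5
[0.0, 0.103, -0.049] [-9.0, 0.1, -0.1] n>=2.7
[0.0, 0.113, -0.051] [-9.7, 0.1, -0.1] n>=3.0
[0.0, 0.123, -0.053] [-10.5, 0.1, -0.1] n>=3.2
[0.0, 0.133, -0.054] [-11.2, 0.1, -0.1] n>=3.4
[0.0, 0.143, -0.055] [-12.0, 0.1, -0.1] n>=3.7
[0.0, 0.153, -0.056] [-12.8, 0.1, -0.1] n>=3.9
[0.0, 0.163, -0.056] [-13.5, 0.1, -0.1] n>=4.1
[0.0, 0.173, -0.056] [-14.3, 0.1, -0.1] n>=4.4
[0.0, 0.183, -0.055] [-15.1, 0.1, -0.1] n>=4.6
[0.0, 0.193, -0.054] [-15.8, 0.1, -0.1] n>=4.8
[0.0, 0.203, -0.053] [-16.6, 0.1, -0.1] n>=5.0
[0.0, 0.213, -0.051] [-17.3, 0.1, -0.1] n>=5.2
[0.0, 0.222, -0.049] [-18.1, 0.1, -0.1] n>=5.5
[0.0, 0.232, -0.047] [-18.9, 0.1, -0.1] n>=5.7
[0.0, 0.242, -0.044] [-19.6, 0.1, -0.1] n>=5.9
```

Emit:
servo_tool --targets '[{"offset":[0,0.013,-0.006],"dr":[-1.3,0,0]},{"offset":[0,0.021,-0.012],"dr":[-2.1,0,0]},{"offset":[0,0.03,-0.018],"dr":[-2.9,0,0]},{"offset":[0,0.038,-0.023],"dr":[-3.6,0,0]},{"offset":[0,0.047,-0.027],"dr":[-4.4,0,0]},{"offset":[0,0.056,-0.032],"dr":[-5.2,0,0]},{"offset":[0,0.065,-0.036],"dr":[-5.9,0,0]},{"offset":[0,0.074,-0.04],"dr":[-6.7,0,0]},{"offset":[0,0.084,-0.043],"dr":[-7.4,0,0]},{"offset":[0,0.094,-0.046],"dr":[-8.2,0,0]},{"offset":[0,0.103,-0.049],"dr":[-9,0,0]},{"offset":[0,0.113,-0.051],"dr":[-9.7,0,0]}]'

```text
time_s: 4.92
position: [0.5557, 0.1501, 0.2813]
tcp_rot: [[0.113, 0.853, 0.51], [0.994, -0.096, -0.06], [-0.002, 0.513, -0.858]]
force: [-5.8, -0.5, 3.0]
opening: 0.123
grasp_force: 30.0
```

Run:
```python
from h import *
th,r,dy,s=lidth();print(th,r,dy,s["force"],s["opening"],s["grasp_force"])
rows([(bar(t,dy),ori_bar(12+28*t/1.5)) for t in np.linspace(.99,1.53,14)[1:]])
```

```text
1.0043966296065026 0.240842631183371 -0.0018479288154640003 [-5.75892796 -0.49822658  2.9844449 ] 0.12292275785532204 29.99775230884552
[0.0, 0.007, 0.001] [-0.4, 0.1, 0.1] n>=0.2
[0.0, 0.017, 0.001] [-1.2, 0.1, 0.1] n>=0.4
[0.0, 0.027, 0.002] [-1.9, 0.1, 0.1] n>=0.7
[0.0, 0.037, 0.003] [-2.7, 0.1, 0.1] n>=0.9
[0.0, 0.047, 0.005] [-3.5, 0.1, 0.1] n>=1.1
[-0.0, 0.057, 0.007] [-4.3, 0.1, 0.1] n>=1.4
[-0.0, 0.067, 0.009] [-5.0, 0.1, 0.1] n>=1.6
[-0.0, 0.077, 0.012] [-5.8, 0.1, 0.1] n>=1.9
[-0.0, 0.087, 0.015] [-6.6, 0.1, 0.1] n>=2.1
[-0.0, 0.096, 0.019] [-7.4, 0.1, 0.1] n>=2.4
[-0.0, 0.106, 0.023] [-8.1, 0.1, 0.1] n>=2.6
[-0.0, 0.115, 0.027] [-8.9, 0.1, 0.1] n>=2.8
[-0.0, 0.124, 0.032] [-9.7, 0.1, 0.1] n>=3.1
```

Emit:
servo_tool --targets '[{"offset":[0,0.007,0.001],"dr":[-0.4,0,0]},{"offset":[0,0.017,0.001],"dr":[-1.2,0,0]},{"offset":[0,0.027,0.002],"dr":[-1.9,0,0]},{"offset":[0,0.037,0.003],"dr":[-2.7,0,0]},{"offset":[0,0.047,0.005],"dr":[-3.5,0,0]},{"offset":[0,0.057,0.007],"dr":[-4.3,0,0]},{"offset":[0,0.067,0.009],"dr":[-5,0,0]},{"offset":[0,0.077,0.012],"dr":[-5.8,0,0]},{"offset":[0,0.087,0.015],"dr":[-6.6,0,0]},{"offset":[0,0.096,0.019],"dr":[-7.4,0,0]},{"offset":[0,0.106,0.023],"dr":[-8.1,0,0]},{"offset":[0,0.115,0.027],"dr":[-8.9,0,0]},{"offset":[0,0.121,0.031],"dr":[-9.4,0,0]},{"offset":[0,0.121,0.031],"dr":[-9.4,0,0]},{"offset":[0,0.121,0.031],"dr":[-9.4,0,0]}]'

```text
time_s: 6.17
position: [0.6782, 0.136, 0.3175]
tcp_rot: [[0.114, 0.755, 0.646], [0.994, -0.085, -0.075], [-0.001, 0.65, -0.76]]
force: [-0.1, -5.1, 0.4]
opening: 0.127
grasp_force: 30.0
```

Run:
```python
from h import *
th,r,dy,s=lidth();print(th,r,dy,s["force"],s["opening"],s["grasp_force"],s["joint_positions"])
rows([(bar(t,dy),ori_bar(40)) for t in [1.5,1.51,1.52,1.53]])
```

```text
1.5328883171033805 0.2397194446040386 -0.002011550665148576 [-0.05704368 -5.06174253  0.35036888] 0.1272833758761916 30.020694576669484 [  5.61802644  19.51363094  97.35473122 -19.38778678  24.48504146
  26.99550518]
[0.0, -0.006, -0.005] [0.5, 0.1, 0.0] n>=0.2
[0.0, -0.004, -0.004] [0.5, 0.1, 0.0] n>=0.1
[0.0, -0.002, -0.002] [0.5, 0.1, 0.0] n>=0.1
[0.0, -0.001, -0.001] [0.5, 0.1, 0.0] n>=0.1
```

Emit:
servo_tool --gripper 0.2 --targets '[{"offset":[0,0,0],"dr":[0,0,0]},{"offset":[0,0,0],"dr":[0,0,0]},{"offset":[0,0,0],"dr":[0,0,0]},{"offset":[0,0,0],"dr":[0,0,0]},{"offset":[0,0,-0.01],"dr":[0,0,0]},{"offset":[0,0,-0.03],"dr":[0,0,0]},{"offset":[0,0,-0.06],"dr":[0,0,0]},{"offset":[0,0,-0.1],"dr":[0,0,0]},{"offset":[0,0,-0.14],"dr":[0,0,0]},{"offset":[0,0,-0.17],"dr":[0,0,0]},{"offset":[0,0,-0.17],"dr":[0,0,0]}]'

```text
time_s: 7.08
position: [0.5664, 0.1513, 0.4548]
tcp_rot: [[0.11, 0.747, 0.655], [0.994, -0.085, -0.069], [0.004, 0.659, -0.752]]
force: [0.6, 0.6, 0.7]
opening: 0.399
grasp_force: 0.0
```

Run:
```python
from h import *
s=cap("scene");t=cap("top");crop(s,"s3",100,130,440,385,2.35);
cv2.imwrite("pics/t3r.png",t["color"][:,:,::-1])
# bar predicted
for th in (1.47,1.5,1.53): print(th,proj(s,bar(th,.06)),proj(s,bar(th,-.06)))
print("rod grip",W(-.09+.09*np.cos(.08),.23,.082-.09*np.sin(.08)))
g=W(0,.23,.075)
for c in(s,t):print(proj(c,g),proj(c,W(-.09,.23,.082)),proj(c,W(.114,.23,.066)))
rows([(g+[0,0,.12],ori_down(180+YAW)),(g+[0,0,.2],ori_down(180+YAW))])
```

```text
1.47 [216.16753894 191.57652322] [259.52970269 160.1666656 ]
1.5 [213.67792432 189.71688683] [257.07551081 158.49717731]
1.53 [211.218362   187.94216993] [254.64178925 156.91210075]
rod grip [0.60767096 0.37756309 0.07480768]
[199.66831238 333.24885964] [227.54177791 357.07381137] [167.52694466 305.79303428]
[223.26862142 211.46206691] [217.55424603 243.79109778] [230.35466096 171.4375371 ]
[0.23, -0.166, 0.217] [32.0, 31.8, -85.8] n>=13.5
[0.23, -0.114, 0.156] [32.0, 31.8, -85.8] n>=13.5
```

View pics/s3.png

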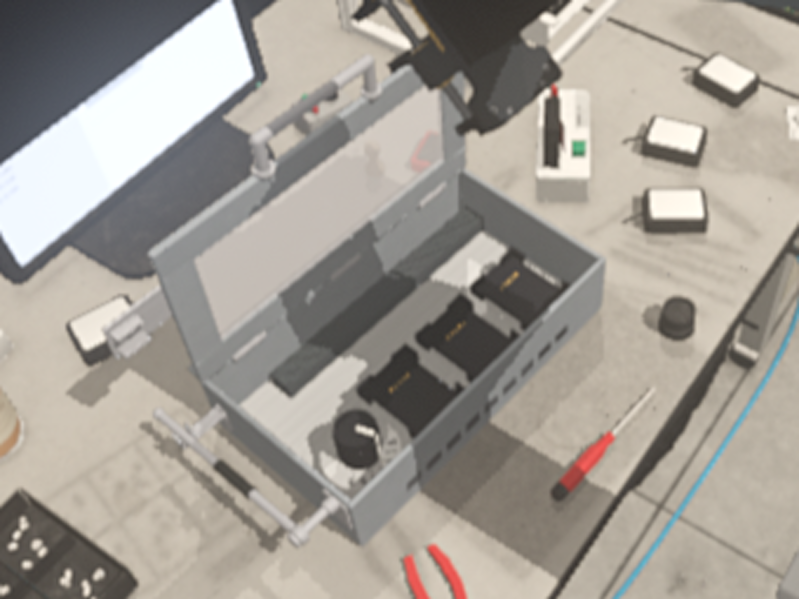

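The lid stands open by itself and all three nests are empty. The rod grip is at crop (232,475), within 1–2 px of the prediction, and the pointer on the sleeve is visible at (367,432). Next is the rod.

Run:
```python
from h import *
g=W(0,.23,.075);R=ori_down(180+YAW)
rows([(W(-.08,.2,.28),R)])
# relative moves afterwards in tool axes of R
print(R.T@(g-W(-.08,.2,.28)))
```

```text
[0.2, -0.172, 0.1] [32.0, 31.8, -85.8] n>=13.5
[-0.08   0.03   0.205]
```

Emit:
servo_tool --targets '[{"offset":[0.2,-0.172,0.1],"dr":[32,31.8,-85.8]},{"offset":[0.2,-0.172,0.1],"dr":[32,31.8,-85.8]},{"offset":[0.2,-0.172,0.1],"dr":[32,31.8,-85.8]},{"offset":[0.2,-0.172,0.1],"dr":[32,31.8,-85.8]},{"offset":[0.2,-0.172,0.1],"dr":[32,31.8,-85.8]},{"offset":[0.2,-0.172,0.1],"dr":[32,31.8,-85.8]},{"offset":[0.2,-0.172,0.1],"dr":[32,31.8,-85.8]},{"offset":[0.2,-0.172,0.1],"dr":[32,31.8,-85.8]},{"offset":[0.2,-0.172,0.1],"dr":[32,31.8,-85.8]},{"offset":[0.2,-0.172,0.1],"dr":[32,31.8,-85.8]},{"offset":[0.2,-0.172,0.1],"dr":[32,31.8,-85.8]},{"offset":[0.2,-0.172,0.1],"dr":[32,31.8,-85.8]},{"offset":[0.2,-0.172,0.1],"dr":[32,31.8,-85.8]},{"offset":[0.2,-0.172,0.1],"dr":[32,31.8,-85.8]},{"offset":[0.2,-0.172,0.1],"dr":[32,31.8,-85.8]},{"offset":[0.2,-0.172,0.1],"dr":[32,31.8,-85.8]},{"offset":[0.2,-0.172,0.1],"dr":[32,31.8,-85.8]},{"offset":[0.2,-0.172,0.1],"dr":[32,31.8,-85.8]}]'

```text
time_s: 8.68
position: [0.5239, 0.3556, 0.2581]
tcp_rot: [[-0.993, 0.115, -0.007], [0.115, 0.993, -0.002], [0.006, -0.002, -1.0]]
force: [0.1, 0.0, 0.4]
opening: 0.396
grasp_force: 0.0
```

Run:
```python
from h import *
g=W(0,.23,.075);R=ori_down(180+YAW)
rows([(g+[0,0,.08],R),(g,R)])
print(bot.read_state()["joint_positions"])
```

```text
[-0.082, 0.032, 0.121] [-0.1, -0.4, -0.1] n>=3.6
[-0.082, 0.032, 0.201] [-0.1, -0.4, -0.1] n>=5.3
[ 2.40361411e+01  2.89860615e+01  7.82390710e+01  7.17209288e-02
  7.31542416e+01 -5.93955879e+01]
```

Emit:
servo_tool --targets '[{"offset":[-0.041,0.016,0.06],"dr":[0,0,0]},{"offset":[-0.06,0.025,0.09],"dr":[0,-0.3,0]},{"offset":[-0.082,0.032,0.121],"dr":[0,-0.4,0]},{"offset":[-0.082,0.032,0.15],"dr":[0,-0.4,0]},{"offset":[-0.082,0.032,0.175],"dr":[0,-0.4,0]},{"offset":[-0.082,0.032,0.192],"dr":[0,-0.4,0]},{"offset":[-0.082,0.032,0.201],"dr":[0,-0.4,0]},{"offset":[-0.082,0.032,0.201],"dr":[0,-0.4,0]}]'

```text
time_s: 9.35
position: [0.6067, 0.3773, 0.0547]
tcp_rot: [[-0.993, 0.114, -0.003], [0.114, 0.993, -0.004], [0.003, -0.004, -1.0]]
force: [0.0, -1.0, -0.1]
opening: 0.4
grasp_force: 0.0
```

Emit:
servo_tool --gripper 1 --targets '[{"offset":[0,0,0],"dr":[0,0,0]},{"offset":[0,0,0],"dr":[0,0,0]},{"offset":[0,0,0],"dr":[0,0,0]},{"offset":[0,0,0],"dr":[0,0,0]},{"offset":[0,0,0],"dr":[0,0,0]}]'

```text
time_s: 9.77
position: [0.6093, 0.3782, 0.0591]
tcp_rot: [[-0.994, 0.113, 0.004], [0.113, 0.994, -0.002], [-0.004, -0.001, -1.0]]
force: [1.0, -8.0, 4.2]
opening: 0.106
grasp_force: 4.6
```

```bash
cat >> h.py <<'E'
def rod(phi,r=.09,dy=0):
    a=phi-.08; return W(-.09+r*np.cos(a),.23+dy,.082+r*np.sin(a))
def gp():
    s=bot.read_state(); return s["position"]-G*s["tcp_rot"][:,2],s
E
python3 - <<'E'
from h import *
g,s=gp();q=B.T@(g-C);print(q,s["force"],s["opening"],s["grasp_force"])
r=np.hypot(q[0]+.09,q[2]-.082);phi=np.arctan2(q[2]-.082,q[0]+.09)+.08;print(r,phi)
R=s["tcp_rot"]
rows([(rod(p,r,q[1]-.23),R) for p in np.linspace(phi,.83,13)[1:]])
E
```

```text
[0.0011476  0.23079976 0.07780508] [ 1.03574669 -8.03634274  4.23209756] 0.10552625548568466 4.558911770582199
0.09124408291633858 0.034009087003264146
[-0.0, -0.0, -0.006] [0.0, 0.0, 0.0] n>=0.1
[0.0, -0.0, -0.012] [0.0, 0.0, 0.0] n>=0.3
[0.001, -0.0, -0.018] [0.0, 0.0, 0.0] n>=0.4
[0.002, -0.0, -0.024] [0.0, 0.0, 0.0] n>=0.6
[0.003, -0.0, -0.03] [0.0, 0.0, 0.0] n>=0.7
[0.005, -0.0, -0.036] [0.0, 0.0, 0.0] n>=0.9
[0.008, -0.0, -0.041] [0.0, 0.0, 0.0] n>=1.0
[0.01, -0.0, -0.047] [0.0, 0.0, 0.0] n>=1.1
[0.013, -0.0, -0.052] [0.0, 0.0, 0.0] n>=1.3
[0.017, -0.0, -0.057] [0.0, 0.0, 0.0] n>=1.4
[0.02, -0.0, -0.062] [0.0, 0.0, 0.0] n>=1.6
[0.024, -0.0, -0.066] [0.0, 0.0, 0.0] n>=1.7
```

Emit:
servo_tool --targets '[{"offset":[0,0,0],"dr":[0,0,0]},{"offset":[0,0,0],"dr":[0,0,0]},{"offset":[0,0,0],"dr":[0,0,0]}]'

```text
time_s: 10.02
position: [0.6093, 0.3777, 0.059]
tcp_rot: [[-0.994, 0.114, 0.003], [0.114, 0.994, -0.003], [-0.003, -0.002, -1.0]]
force: [-1.1, -2.3, 7.1]
opening: 0.091
grasp_force: 30.0
```

Emit:
servo_tool --targets '[{"offset":[0,0,-0.006],"dr":[0,0,0]},{"offset":[0,0,-0.012],"dr":[0,0,0]},{"offset":[0.001,0,-0.018],"dr":[0,0,0]},{"offset":[0.002,0,-0.024],"dr":[0,0,0]},{"offset":[0.003,0,-0.03],"dr":[0,0,0]}]'

```text
time_s: 10.43
position: [0.6058, 0.3781, 0.0878]
tcp_rot: [[-0.993, 0.114, 0.002], [0.114, 0.993, -0.003], [-0.002, -0.002, -1.0]]
force: [2.3, -2.3, -3.9]
opening: 0.09
grasp_force: 30.0
```

Run:
```python
from h import *
g,s=gp();q=B.T@(g-C);print(q,s["force"],s["opening"],s["grasp_force"])
c=cap("scene");crop(c,"s4",140,250,340,400,4)
```

```text
[-0.00228588  0.23032084  0.10645059] [ 2.27644238 -2.26942932 -3.85118498] 0.08991007608510919 29.999514520168304
```

View pics/s4.png

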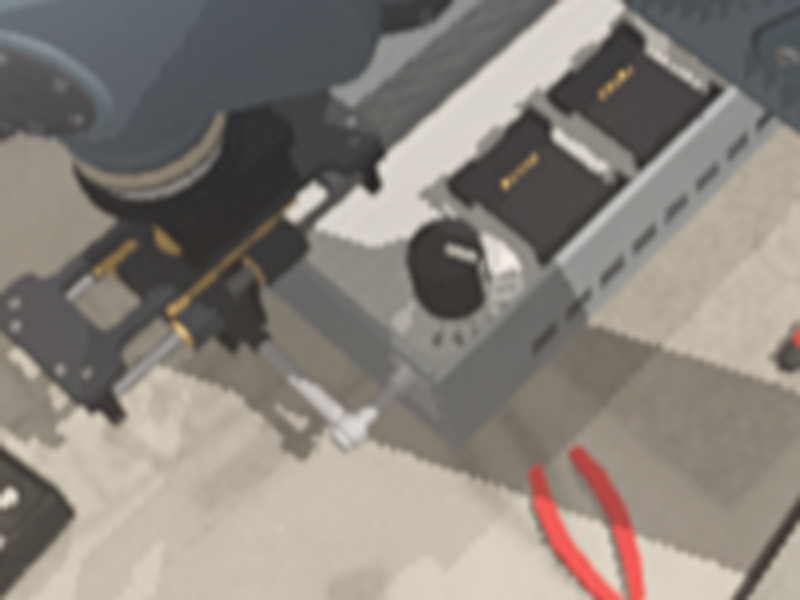

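The picture shows the gripper holding the rod, which has risen with it (pivot at (350,430)). The sleeve pointer is at (462,250). I'll swing the rod on.

Run:
```python
from h import *
g,s=gp();q=B.T@(g-C)
r=np.hypot(q[0]+.09,q[2]-.082);phi=np.arctan2(q[2]-.082,q[0]+.09)+.08;print(r,phi)
rows([(rod(p,r,q[1]-.23),s["tcp_rot"]) for p in np.linspace(phi,.86,9)[1:]])
```

```text
0.09105577321841916 0.3662044152777436
[0.002, -0.0, -0.005] [0.0, 0.0, 0.0] n>=0.1
[0.004, -0.0, -0.011] [0.0, 0.0, 0.0] n>=0.3
[0.006, -0.0, -0.016] [0.0, 0.0, 0.0] n>=0.4
[0.009, -0.0, -0.021] [0.0, 0.0, 0.0] n>=0.5
[0.012, -0.0, -0.025] [0.0, 0.0, 0.0] n>=0.7
[0.015, -0.0, -0.03] [0.0, 0.0, 0.0] n>=0.8
[0.019, -0.0, -0.034] [0.0, 0.0, 0.0] n>=0.9
[0.023, -0.0, -0.038] [0.0, 0.0, 0.0] n>=1.1
```

Emit:
servo_tool --targets '[{"offset":[0.002,0,-0.005],"dr":[0,0,0]},{"offset":[0.004,0,-0.011],"dr":[0,0,0]},{"offset":[0.006,0,-0.016],"dr":[0,0,0]},{"offset":[0.009,0,-0.021],"dr":[0,0,0]},{"offset":[0.012,0,-0.025],"dr":[0,0,0]},{"offset":[0.015,0,-0.03],"dr":[0,0,0]},{"offset":[0.019,0,-0.034],"dr":[0,0,0]},{"offset":[0.023,0,-0.039],"dr":[0,0,0]},{"offset":[0.024,0,-0.041],"dr":[0,0,0]},{"offset":[0.024,0,-0.041],"dr":[0,0,0]}]'

```text
time_s: 11.32
position: [0.5812, 0.381, 0.1292]
tcp_rot: [[-0.994, 0.113, 0.002], [0.113, 0.994, -0.003], [-0.002, -0.003, -1.0]]
force: [2.7, -5.2, -3.0]
opening: 0.094
grasp_force: 30.0
```

Run:
```python
from h import *
g,s=gp();q=B.T@(g-C);print(q,s["force"],s["opening"],s["grasp_force"])
print(np.hypot(q[0]+.09,q[2]-.082),np.arctan2(q[2]-.082,q[0]+.09)+.08)
```

```text
[-0.02705808  0.23044048  0.14787969] [ 2.71813186 -5.16415859 -2.96001871] 0.09448383915785177 29.999477863311768
0.091114316380987 0.8881991003212346
```

Emit:
servo_tool --targets '[{"offset":[0.002,0,-0.002],"dr":[0,0,0]},{"offset":[0.004,0,-0.004],"dr":[0,0,0]},{"offset":[0.004,0,-0.004],"dr":[0,0,0]},{"offset":[0.004,0,-0.004],"dr":[0,0,0]}]'

```text
time_s: 11.65
position: [0.5807, 0.3809, 0.1297]
tcp_rot: [[-0.993, 0.114, 0.007], [0.114, 0.994, -0.003], [-0.008, -0.002, -1.0]]
force: [10.8, -2.7, -16.2]
opening: 0.091
grasp_force: 30.0
```

Run:
```python
from h import *
g,s=gp();q=B.T@(g-C);print(q,s["force"],s["opening"],s["grasp_force"])
print(np.hypot(q[0]+.09,q[2]-.082),np.arctan2(q[2]-.082,q[0]+.09)+.08)
c=cap("scene");crop(c,"s5",140,190,340,400,2.8)
```

```text
[-0.02757143  0.23035065  0.14842465] [ 10.77076072  -2.65830378 -16.17694817] 0.09147478655426632 29.99456226825714
0.09115678808648692 0.8964008533441825
```

View pics/s5.png

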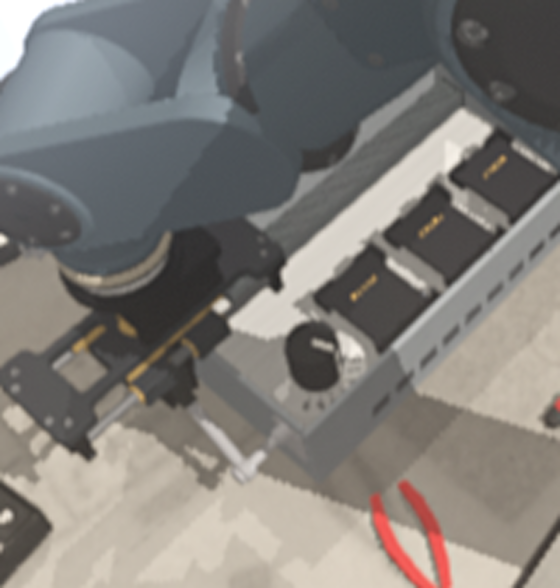

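The rod is held raised, and the force climbs to about 19 N along the arc, so it's at the stop. I'll release it and back off.

Emit:
servo_tool --gripper 0.2 --targets '[{"offset":[-0.003,0,0.003],"dr":[0,0,0]},{"offset":[-0.003,0,0.003],"dr":[0,0,0]},{"offset":[-0.003,0,0.003],"dr":[0,0,0]},{"offset":[-0.003,0,0.003],"dr":[0,0,0]},{"offset":[-0.003,0,-0.02],"dr":[0,0,0]},{"offset":[0.01,0,-0.05],"dr":[0,0,0]},{"offset":[0.03,0,-0.08],"dr":[0,0,0]},{"offset":[0.06,-0.02,-0.11],"dr":[0,0,0]},{"offset":[0.09,-0.05,-0.14],"dr":[0,0,0]},{"offset":[0.1,-0.08,-0.17],"dr":[0,0,0]},{"offset":[0.1,-0.1,-0.18],"dr":[0,0,0]}]'

```text
time_s: 12.62
position: [0.4633, 0.2952, 0.3151]
tcp_rot: [[-0.994, 0.11, 0.002], [0.11, 0.994, 0.0], [-0.002, 0.001, -1.0]]
force: [1.7, 0.3, 0.9]
opening: 0.399
grasp_force: 0.0
```

Run:
```python
from h import *
s=cap("scene");cv2.imwrite("pics/s6.png",s["color"][:,:,::-1])
R=ori_bar(40); b=bar(1.515)
print(proj(s,rod(.812,.205)),proj(s,rod(.74,.205)),proj(s,rod(.87,.205)),s["t"].shape)
crop(s,"s6",100,130,440,385,2.35)
rows([(b-.17*R[:,2],R),(b-.09*R[:,2],R)])
```

```text
[163.76159344 280.52496069] [162.31013955 281.12813385] [165.21516228 280.33282526] (3,)
[-0.117, -0.128, -0.127] [-31.1, -30.9, 86.2] n>=13.5
[-0.168, -0.128, -0.066] [-31.1, -30.9, 86.2] n>=13.5
```

View pics/s6.png

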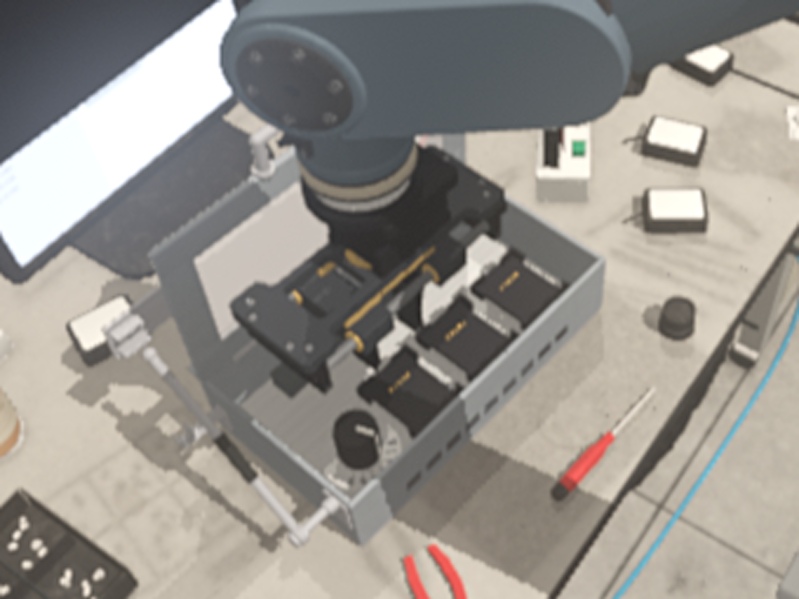

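The rod is up. Its tip at crop (150,355) matches the stop position to under a pixel. Now I'll regrip the bar and let the lid down onto the rod.

Emit:
servo_tool --targets '[{"offset":[-0.117,-0.128,-0.127],"dr":[-31.1,-30.9,86.2]},{"offset":[-0.117,-0.128,-0.127],"dr":[-31.1,-30.9,86.2]},{"offset":[-0.117,-0.128,-0.127],"dr":[-31.1,-30.9,86.2]},{"offset":[-0.117,-0.128,-0.127],"dr":[-31.1,-30.9,86.2]},{"offset":[-0.117,-0.128,-0.127],"dr":[-31.1,-30.9,86.2]},{"offset":[-0.117,-0.128,-0.127],"dr":[-31.1,-30.9,86.2]},{"offset":[-0.117,-0.128,-0.127],"dr":[-31.1,-30.9,86.2]},{"offset":[-0.117,-0.128,-0.127],"dr":[-31.1,-30.9,86.2]},{"offset":[-0.117,-0.128,-0.127],"dr":[-31.1,-30.9,86.2]},{"offset":[-0.117,-0.128,-0.127],"dr":[-31.1,-30.9,86.2]},{"offset":[-0.117,-0.128,-0.127],"dr":[-31.1,-30.9,86.2]},{"offset":[-0.117,-0.128,-0.127],"dr":[-31.1,-30.9,86.2]},{"offset":[-0.117,-0.128,-0.127],"dr":[-31.1,-30.9,86.2]},{"offset":[-0.117,-0.128,-0.127],"dr":[-31.1,-30.9,86.2]},{"offset":[-0.117,-0.128,-0.127],"dr":[-31.1,-30.9,86.2]},{"offset":[-0.117,-0.128,-0.127],"dr":[-31.1,-30.9,86.2]},{"offset":[-0.117,-0.128,-0.127],"dr":[-31.1,-30.9,86.2]},{"offset":[-0.117,-0.128,-0.127],"dr":[-31.1,-30.9,86.2]}]'

```text
time_s: 14.17
position: [0.5684, 0.1539, 0.4404]
tcp_rot: [[0.114, 0.764, 0.635], [0.993, -0.089, -0.072], [0.001, 0.639, -0.769]]
force: [-0.2, -0.5, -0.1]
opening: 0.4
grasp_force: 0.0
```

Run:
```python
from h import *
R=ori_bar(40); rows([(bar(1.52),R)])
```

```text
[-0.003, 0.004, 0.163] [-0.3, 0.0, -0.1] n>=3.9
```

Emit:
servo_tool --targets '[{"offset":[-0.003,0.004,0.04],"dr":[0,0,0]},{"offset":[-0.003,0.004,0.08],"dr":[0,0,0]},{"offset":[-0.003,0.004,0.11],"dr":[0,0,0]},{"offset":[-0.003,0.004,0.135],"dr":[0,0,0]},{"offset":[-0.003,0.004,0.15],"dr":[0,0,0]},{"offset":[-0.003,0.004,0.163],"dr":[0,0,0]},{"offset":[-0.003,0.004,0.163],"dr":[0,0,0]}]'

```text
time_s: 14.75
position: [0.6751, 0.1377, 0.3142]
tcp_rot: [[0.116, 0.766, 0.632], [0.993, -0.09, -0.074], [0.0, 0.636, -0.772]]
force: [-0.8, -0.7, -0.9]
opening: 0.401
grasp_force: 0.0
```

Emit:
servo_tool --gripper 1 --targets '[{"offset":[0,0,0],"dr":[0,0,0]},{"offset":[0,0,0],"dr":[0,0,0]},{"offset":[0,0,0],"dr":[0,0,0]},{"offset":[0,0,0],"dr":[0,0,0]},{"offset":[0,0,0],"dr":[0,0,0]},{"offset":[0,0,0],"dr":[0,0,0]}]'

```text
time_s: 15.25
position: [0.675, 0.1392, 0.3191]
tcp_rot: [[0.114, 0.762, 0.638], [0.993, -0.089, -0.072], [0.002, 0.642, -0.767]]
force: [-0.1, -1.2, 2.8]
opening: 0.128
grasp_force: 30.0
```

Run:
```python
from h import *
th,r,dy,s=lidth();print(th,r,dy,s["force"],s["opening"],s["grasp_force"])
rows([(bar(t,dy),s["tcp_rot"]) for t in np.linspace(th,1.34,9)[1:]]+[(bar(t,dy),s["tcp_rot"]) for t in (1.33,1.32)])
```

```text
1.5187996164791435 0.24159165184274345 0.0006997547987696826 [-0.0822355  -1.21431352  2.75796736] 0.12818911455796572 30.000436305999756
[-0.0, -0.005, -0.002] [0.0, 0.0, 0.0] n>=0.1
[-0.0, -0.01, -0.005] [0.0, 0.0, 0.0] n>=0.3
[-0.0, -0.014, -0.008] [0.0, 0.0, 0.0] n>=0.4
[-0.0, -0.018, -0.011] [0.0, 0.0, 0.0] n>=0.5
[-0.0, -0.023, -0.014] [0.0, 0.0, 0.0] n>=0.6
[-0.0, -0.028, -0.017] [0.0, 0.0, 0.0] n>=0.8
[-0.0, -0.032, -0.019] [0.0, 0.0, 0.0] n>=0.9
[-0.0, -0.037, -0.022] [0.0, 0.0, 0.0] n>=1.0
[-0.0, -0.039, -0.023] [0.0, 0.0, 0.0] n>=1.1
[-0.0, -0.041, -0.024] [0.0, 0.0, 0.0] n>=1.1
```

Emit:
servo_tool --targets '[{"offset":[0,-0.003,-0.001],"dr":[0,0,0]},{"offset":[0,-0.006,-0.003],"dr":[0,0,0]},{"offset":[0,-0.01,-0.005],"dr":[0,0,0]},{"offset":[0,-0.014,-0.008],"dr":[0,0,0]},{"offset":[0,-0.018,-0.011],"dr":[0,0,0]},{"offset":[0,-0.023,-0.014],"dr":[0,0,0]},{"offset":[0,-0.028,-0.017],"dr":[0,0,0]},{"offset":[0,-0.032,-0.019],"dr":[0,0,0]},{"offset":[0,-0.035,-0.021],"dr":[0,0,0]},{"offset":[0,-0.037,-0.022],"dr":[0,0,0]},{"offset":[0,-0.038,-0.0225],"dr":[0,0,0]},{"offset":[0,-0.038,-0.0225],"dr":[0,0,0]}]'

```text
time_s: 16.25
position: [0.633, 0.1442, 0.3138]
tcp_rot: [[0.113, 0.759, 0.641], [0.994, -0.088, -0.071], [0.002, 0.645, -0.764]]
force: [-1.2, -0.7, 7.0]
opening: 0.13
grasp_force: 30.0
```

Run:
```python
from h import *
th,r,dy,s=lidth();print(th,r,dy,s["force"],s["opening"],s["grasp_force"])
```

```text
1.3418450370866437 0.24145960345379305 0.0009432016763033956 [-1.23456359 -0.71998209  6.97918324] 0.12992173973311702 30.001247227191925
```

Emit:
servo_tool --targets '[{"offset":[0,-0.002,-0.001],"dr":[0,0,0]},{"offset":[0,-0.004,-0.002],"dr":[0,0,0]},{"offset":[0,-0.004,-0.002],"dr":[0,0,0]},{"offset":[0,-0.004,-0.002],"dr":[0,0,0]}]'

```text
time_s: 16.58
position: [0.6311, 0.1445, 0.3136]
tcp_rot: [[0.113, 0.756, 0.644], [0.994, -0.088, -0.071], [0.003, 0.648, -0.761]]
force: [6.9, -1.9, 4.0]
opening: 0.124
grasp_force: 30.0
```

Run:
```python
from h import *
th,r,dy,s=lidth();print(th,r,dy,s["force"],s["opening"],s["grasp_force"])
c=cap("scene");crop(c,"s7",130,190,330,340,4)
print(proj(c,rod(.812,.205)))
```

```text
1.3339460673523273 0.24171605849917005 0.001012836203104134 [ 6.94974532 -1.8670497   3.99812847] 0.124180390098063 29.99973177909851
[163.76159344 280.52496069]
```

View pics/s7.png

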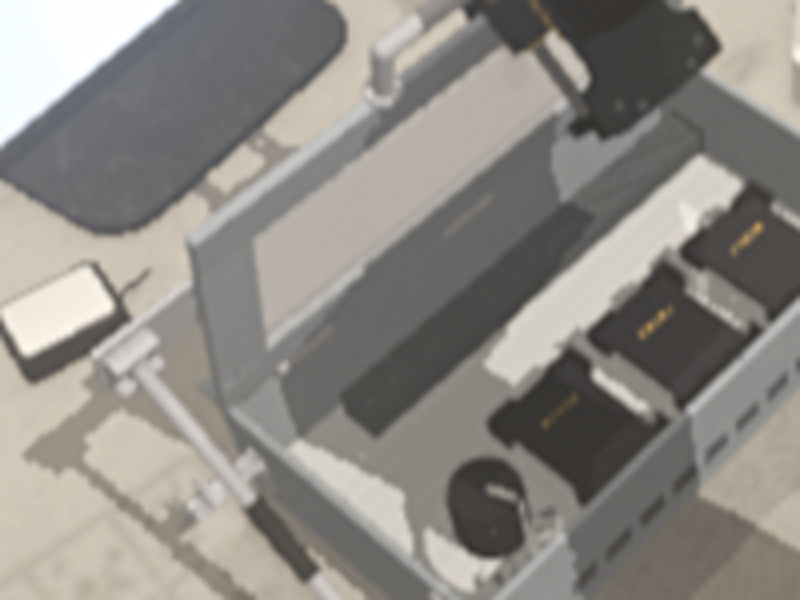

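The tip sits under the tab at (135,360) and the lid resists at about 1.334, so it's resting on the rod. I'll release, back off and measure the sensors.

Emit:
servo_tool --gripper 0.2 --targets '[{"offset":[0,0.002,0.001],"dr":[0,0,0]},{"offset":[0,0.002,0.001],"dr":[0,0,0]},{"offset":[0,0.002,0.001],"dr":[0,0,0]},{"offset":[0,0.002,0.001],"dr":[0,0,0]},{"offset":[0,0.002,-0.01],"dr":[0,0,0]},{"offset":[0,0.002,-0.03],"dr":[0,0,0]},{"offset":[0,0.002,-0.06],"dr":[0,0,0]},{"offset":[0,0.002,-0.1],"dr":[0,0,0]},{"offset":[0,0.002,-0.14],"dr":[0,0,0]},{"offset":[0,0.002,-0.16],"dr":[0,0,0]},{"offset":[0,0.002,-0.16],"dr":[0,0,0]}]'

```text
time_s: 17.55
position: [0.5247, 0.1567, 0.4382]
tcp_rot: [[0.113, 0.76, 0.64], [0.994, -0.089, -0.07], [0.004, 0.644, -0.765]]
force: [-0.7, 0.3, 0.3]
opening: 0.401
grasp_force: 0.0
```

```bash
cat >> h.py <<'E'
def rects(c,box):
    x0,y0,x1,y1=box; im=c["color"][y0:y1,x0:x1].astype(int)
    m=((im.min(2)>195)).astype(np.uint8)*255; out=[]
    for k in cv2.findContours(m,cv2.RETR_EXTERNAL,cv2.CHAIN_APPROX_NONE)[0]:
        if cv2.contourArea(k)>120:
            (a,b),wh,an=cv2.minAreaRect(k); out.append((a+x0,b+y0,wh,cv2.contourArea(k),k+[x0,y0]))
    return out
def sensors():
    """cover centres by both views, lead yaw"""
    t,s=cap("top"),cap("scene"); res=[]
    S=rects(s,(340,130,470,260))
    for u,v,wh,A,k in rects(t,(405,225,540,300)):
        if min(wh)/max(wh)<.5: continue
        P=np.array([onz(t,*p[0],.024)[:2] for p in k.astype(float)]).astype(np.float32)
        (cx,cy),(w,h),_=r=cv2.minAreaRect(P); bp=cv2.boxPoints(r); e=[bp[1]-bp[0],bp[2]-bp[1]]; L=max(e,key=np.linalg.norm)
        yaw=np.degrees(np.arctan2(L[1],L[0]))
        if L[0]<0: yaw=(yaw+180+180)%360-180
        pr=proj(s,[cx,cy,.024]); z=None
        if S:
            q=min(S,key=lambda q:np.hypot(q[0]-pr[0],q[1]-pr[1])); z,e2=tri(t,(u,v),s,q[:2]); z=(np.round(z,3).tolist(),round(float(e2),4))
        res.append((cx,cy,yaw)); print("sensor c",round(cx,4),round(cy,4),"size",round(w,3),round(h,3),"long axis yaw",round(yaw,1),"A",A,"tri",z)
    return t,s,res
E
python3 - <<'E'
from h import *
t,s,r=sensors()
print(bot.read_state()["joint_positions"])
E
```

```text
sensor c 0.4502 -0.1842 size 0.058 0.043 long axis yaw 34.4 A 284.5 tri ([0.45, -0.184, 0.026], 0.0007)
sensor c 0.5065 -0.2842 size 0.058 0.042 long axis yaw 15.3 A 278.5 tri ([0.506, -0.283, 0.028], 0.0002)
sensor c 0.5504 -0.4376 size 0.042 0.058 long axis yaw -5.6 A 272.0 tri ([0.549, -0.436, 0.029], 0.0005)
[ 1.10796991e+01  4.62264597e-02  1.02057492e+02 -1.71613206e+01
  4.07952357e+01  2.69489721e+01]
```

Run:
```python
from h import *
R=ori_down(34.4); g=np.array([.450,-.184,.0237])
rows([(g+[0,0,.1],R)])
```

```text
[-0.347, -0.237, 0.229] [37.2, -17.0, 47.0] n>=11.5
```

Emit:
servo_tool --gripper -0.6 --targets '[{"offset":[-0.347,-0.237,0.229],"dr":[37.2,-17,47]},{"offset":[-0.347,-0.237,0.229],"dr":[37.2,-17,47]},{"offset":[-0.347,-0.237,0.229],"dr":[37.2,-17,47]},{"offset":[-0.347,-0.237,0.229],"dr":[37.2,-17,47]},{"offset":[-0.347,-0.237,0.229],"dr":[37.2,-17,47]},{"offset":[-0.347,-0.237,0.229],"dr":[37.2,-17,47]},{"offset":[-0.347,-0.237,0.229],"dr":[37.2,-17,47]},{"offset":[-0.347,-0.237,0.229],"dr":[37.2,-17,47]},{"offset":[-0.347,-0.237,0.229],"dr":[37.2,-17,47]},{"offset":[-0.347,-0.237,0.229],"dr":[37.2,-17,47]},{"offset":[-0.347,-0.237,0.229],"dr":[37.2,-17,47]},{"offset":[-0.347,-0.237,0.229],"dr":[37.2,-17,47]},{"offset":[-0.347,-0.237,0.229],"dr":[37.2,-17,47]},{"offset":[-0.347,-0.237,0.229],"dr":[37.2,-17,47]},{"offset":[-0.347,-0.237,0.229],"dr":[37.2,-17,47]},{"offset":[-0.347,-0.237,0.229],"dr":[37.2,-17,47]}]'

```text
time_s: 18.98
position: [0.4512, -0.1835, 0.1058]
tcp_rot: [[0.825, 0.565, 0.0], [0.565, -0.825, 0.001], [0.001, -0.0, -1.0]]
force: [0.1, -0.2, -0.6]
opening: 0.801
grasp_force: 0.0
```

Run:
```python
from h import *
R=ori_down(34.4); g=np.array([.450,-.184,.0237]); rows([(g+[0,0,.1],R),(g,R)])
# scene check for A
s=cap("scene")
for q in rects(s,(340,130,470,260)): print(np.round(q[:2],1),onz(s,q[0],q[1],.025),q[3])
print(bot.read_state()["joint_positions"])
```

```text
[-0.001, -0.0, 0.001] [-0.0, -0.0, 0.0] n>=0.0
[-0.001, -0.0, 0.101] [-0.0, -0.0, 0.0] n>=2.4
[387.5 216.5] [ 0.44981945 -0.18504855  0.025     ] 206.0
[345.  186.5] [ 0.60910262 -0.218912    0.025     ] 345.0
[-3.53144767e+01  3.06164585e+01  1.07785693e+02  5.47864549e-02
  4.15454414e+01  2.01947670e+01]
```

Emit:
servo_tool --targets '[{"offset":[-0.001,0,0.03],"dr":[0,0,0]},{"offset":[-0.001,0,0.06],"dr":[0,0,0]},{"offset":[-0.001,0,0.08],"dr":[0,0,0]},{"offset":[-0.001,0,0.092],"dr":[0,0,0]},{"offset":[-0.001,0,0.1],"dr":[0,0,0]},{"offset":[-0.001,0,0.1],"dr":[0,0,0]}]'

```text
time_s: 19.53
position: [0.4502, -0.184, 0.0049]
tcp_rot: [[0.825, 0.566, -0.001], [0.566, -0.825, 0.001], [0.0, -0.001, -1.0]]
force: [0.4, -0.8, 0.1]
opening: 0.8
grasp_force: 0.0
```

Emit:
servo_tool --gripper 1 --targets '[{"offset":[0,0,0],"dr":[0,0,0]},{"offset":[0,0,0],"dr":[0,0,0]},{"offset":[0,0,0],"dr":[0,0,0]},{"offset":[0,0,0],"dr":[0,0,0]},{"offset":[0,0,0],"dr":[0,0,0]}]'

```text
time_s: 19.95
position: [0.4509, -0.1853, 0.0065]
tcp_rot: [[0.826, 0.564, 0.002], [0.564, -0.826, -0.001], [0.001, 0.002, -1.0]]
force: [1.1, 1.4, 7.0]
opening: 0.632
grasp_force: 30.0
```

Emit:
servo_tool --targets '[{"offset":[0,0,-0.02],"dr":[0,0,0]},{"offset":[0,0,-0.06],"dr":[0,0,0]},{"offset":[0,0,-0.1],"dr":[0,0,0]},{"offset":[0,0,-0.14],"dr":[0,0,0]},{"offset":[0,0,-0.16],"dr":[0,0,0]}]'

```text
time_s: 20.37
position: [0.4515, -0.1859, 0.1696]
tcp_rot: [[0.826, 0.564, 0.005], [0.564, -0.826, -0.003], [0.003, 0.006, -1.0]]
force: [0.7, -0.2, -0.4]
opening: 0.628
grasp_force: 30.0
```

```bash
cat >> h.py <<'E'
def place(i,dz=.0187+.006):
    """grasp point for body centre in nest i; returns R too (x = lead dir)"""
    return W(-.05,[-.12,-.036,.048][i],.05+dz), ori_down(YAW)
E
python3 - <<'E'
from h import *
g,s=gp();print(s["force"],s["opening"],s["grasp_force"])
p,R=place(2); rows([(p+[0,0,.1],R)])
# nest location check in both views: dark pad centroid vs prediction
t,sc=cap("top"),cap("scene")
for i in range(3):
    q=W(-.05,[-.12,-.036,.048][i],.05); print(i,q,proj(t,q),proj(sc,q))
for n,c,bx in(("t",t,(235,200,385,275)),("s",sc,(240,220,350,320))):
    x0,y0,x1,y1=bx; m=(c["color"][y0:y1,x0:x1].max(2)<75).astype(np.uint8)*255
    for k in cv2.findContours(m,0,2)[0]:
        if cv2.contourArea(k)>150:
            r=cv2.minAreaRect(k);print(n,np.round([r[0][0]+x0,r[0][1]+y0],1),np.round(r[1],1),round(r[2],1),cv2.contourArea(k))
E
```

```text
[ 0.73554413 -0.17437587 -0.36660497] 0.6284629068857881 29.966440200805664
[0.29, -0.272, 0.013] [0.3, -0.3, 40.8] n>=9.5
0 [0.51877667 0.03540946 0.05      ] [347.89369148 247.69065787] [322.16728471 253.15449347]
1 [0.5282566  0.11887281 0.05      ] [317.69237337 243.57145799] [299.8315848 274.2536079]
2 [0.53773654 0.20233616 0.05      ] [287.5384253  239.45871897] [275.8488264  296.90859369]
t [346.7 247.6] [24.8 32.7] 7.1 670.5
t [316.6 243.5] [25.6 32.6] 8.4 681.0
t [286.5 239.3] [25.8 32.7] 8.7 687.0
t [330.5 204.5] [ 9. 45.] 90.0 282.0
s [273.6 295.6] [34.8 29. ] 37.7 729.0
s [297.8 272.8] [30.4 31.1] 45.0 673.5
s [320.4 251.7] [33.  26.5] 35.0 568.0
s [270.1 249.3] [12.1 45.9] 48.8 476.5
```

Run:
```python
from h import *
t,s=cap("top"),cap("scene")
for i,(a,b) in enumerate(zip([(346.7,247.6),(316.6,243.5),(286.5,239.3)],[(320.4,251.7),(297.8,272.8),(273.6,295.6)])):
    X,e=tri(t,a,s,b); q=W(-.05,[-.12,-.036,.048][i],.05); print(X,e,B.T@(X-q), B.T@(onz(t,*a,.052)-q))
```

```text
[0.51946789 0.03951464 0.05977928] 0.003076005127682373 [0.00022351 0.00415696 0.00977928] [-0.00036896  0.00328579  0.002     ]
[0.52908966 0.12237691 0.05944352] 0.003630280964149048 [0.00043227 0.00357573 0.00944352] [-0.00038384  0.00289686  0.002     ]
[0.53883414 0.20535793 0.05854022] 0.00367874995379726 [0.00074956 0.00312633 0.00854022] [-0.00012481  0.00267885  0.002     ]
```

Emit:
servo_tool --targets '[{"offset":[0.29,-0.274,0.013],"dr":[0.3,-0.3,40.8]},{"offset":[0.29,-0.274,0.013],"dr":[0.3,-0.3,40.8]},{"offset":[0.29,-0.274,0.013],"dr":[0.3,-0.3,40.8]},{"offset":[0.29,-0.274,0.013],"dr":[0.3,-0.3,40.8]},{"offset":[0.29,-0.274,0.013],"dr":[0.3,-0.3,40.8]},{"offset":[0.29,-0.274,0.013],"dr":[0.3,-0.3,40.8]},{"offset":[0.29,-0.274,0.013],"dr":[0.3,-0.3,40.8]},{"offset":[0.29,-0.274,0.013],"dr":[0.3,-0.3,40.8]},{"offset":[0.29,-0.274,0.013],"dr":[0.3,-0.3,40.8]},{"offset":[0.29,-0.274,0.013],"dr":[0.3,-0.3,40.8]},{"offset":[0.29,-0.274,0.013],"dr":[0.3,-0.3,40.8]},{"offset":[0.29,-0.274,0.013],"dr":[0.3,-0.3,40.8]},{"offset":[0.29,-0.274,0.013],"dr":[0.3,-0.3,40.8]},{"offset":[0.29,-0.274,0.013],"dr":[0.3,-0.3,40.8]}]'

```text
time_s: 21.73
position: [0.5334, 0.2036, 0.1509]
tcp_rot: [[0.994, -0.113, -0.01], [-0.113, -0.994, 0.003], [-0.01, -0.002, -1.0]]
force: [-0.1, 0.9, -1.0]
opening: 0.628
grasp_force: 30.0
```

Run:
```python
from h import *
g,s=gp();print(s["opening"],s["grasp_force"])
p,R=place(2); p=p+.002*ey; rows([(p+[0,0,.1],R),(p,R)])
```

```text
0.6277652200166005 29.966354370117188
[0.004, -0.001, -0.005] [-0.1, 0.6, 0.0] n>=0.2
[0.005, -0.001, 0.095] [-0.1, 0.6, 0.0] n>=2.3
```

Emit:
servo_tool --targets '[{"offset":[0.004,-0.001,0.02],"dr":[0,0.6,0]},{"offset":[0.005,-0.001,0.05],"dr":[0,0.6,0]},{"offset":[0.005,-0.001,0.07],"dr":[0,0.6,0]},{"offset":[0.005,-0.001,0.08],"dr":[0,0.6,0]},{"offset":[0.005,-0.001,0.084],"dr":[0,0.6,0]}]'

```text
time_s: 22.15
position: [0.5379, 0.2036, 0.0665]
tcp_rot: [[0.993, -0.115, -0.0], [-0.115, -0.993, 0.002], [-0.001, -0.002, -1.0]]
force: [-0.6, -0.3, -0.7]
opening: 0.629
grasp_force: 30.0
```

Run:
```python
from h import *
g,s=gp();print(s["opening"],s["grasp_force"],s["force"])
p,R=place(2); p=p+.002*ey; rows([(p,R)])
```

```text
0.6286811846188725 29.96662348508835 [-0.64375877 -0.33133796 -0.7425829 ]
[0.0, -0.001, 0.011] [-0.1, 0.0, -0.1] n>=0.3
```

Emit:
servo_tool --targets '[{"offset":[0,-0.001,0.004],"dr":[0,0,0]},{"offset":[0,-0.001,0.008],"dr":[0,0,0]},{"offset":[0,-0.001,0.011],"dr":[0,0,0]},{"offset":[0,-0.001,0.011],"dr":[0,0,0]}]'

```text
time_s: 22.48
position: [0.5402, 0.2062, 0.0579]
tcp_rot: [[0.994, -0.112, 0.006], [-0.112, -0.994, 0.002], [0.005, -0.003, -1.0]]
force: [-0.4, -2.4, -2.1]
opening: 0.628
grasp_force: 30.0
```

Emit:
servo_tool --targets '[{"offset":[0,0,0.001],"dr":[0,0,0]},{"offset":[0,0,0.002],"dr":[0,0,0]},{"offset":[0,0,0.002],"dr":[0,0,0]},{"offset":[0,0,0.002],"dr":[0,0,0]}]'

```text
time_s: 22.82
position: [0.5402, 0.2063, 0.0566]
tcp_rot: [[0.994, -0.111, 0.006], [-0.111, -0.994, 0.002], [0.005, -0.003, -1.0]]
force: [-0.0, -5.1, 6.1]
opening: 0.628
grasp_force: 30.0
```

Emit:
servo_tool --gripper -0.5 --targets '[{"offset":[0,0,0],"dr":[0,0,0]},{"offset":[0,0,0],"dr":[0,0,0]},{"offset":[0,0,0],"dr":[0,0,0]},{"offset":[0,0,-0.01],"dr":[0,0,0]},{"offset":[0,0,-0.03],"dr":[0,0,0]},{"offset":[0,0,-0.06],"dr":[0,0,0]},{"offset":[0,0,-0.1],"dr":[0,0,0]},{"offset":[-0.04,0.03,-0.13],"dr":[0,0,0]},{"offset":[-0.06,0.07,-0.13],"dr":[0,0,0]},{"offset":[-0.06,0.1,-0.13],"dr":[0,0,0]},{"offset":[-0.06,0.14,-0.13],"dr":[0,0,0]},{"offset":[-0.06,0.18,-0.13],"dr":[0,0,0]},{"offset":[-0.06,0.2,-0.13],"dr":[0,0,0]}]'

```text
time_s: 23.9
position: [0.4565, 0.0113, 0.1856]
tcp_rot: [[0.993, -0.114, 0.006], [-0.114, -0.993, 0.002], [0.006, -0.003, -1.0]]
force: [0.5, 0.4, 0.8]
opening: 0.751
grasp_force: 0.0
```

Run:
```python
from h import *
t,s,r=sensors(); cv2.imwrite("pics/t8raw.png",t["color"][:,:,::-1])
crop(s,"s8",200,180,400,330,4)
```

```text
sensor c 0.5065 -0.2842 size 0.058 0.042 long axis yaw 15.3 A 278.5 tri ([0.485, -0.252, 0.193], 0.0188)
sensor c 0.5504 -0.4376 size 0.042 0.058 long axis yaw -5.6 A 272.0 tri ([0.549, -0.436, 0.029], 0.0005)
```

View pics/s8.png

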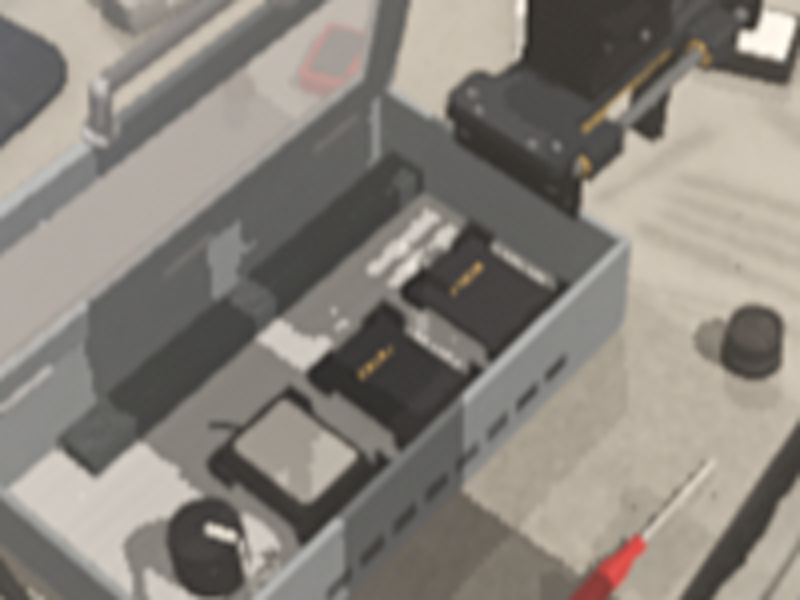

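The sensor lies flat in nest2 at (295,450) with its lead to the rear at (225,428). The sleeve pointer is at (222,532). Next is sensor B.

Run:
```python
from h import *
R=ori_down(15.3); g=np.array([.5065,-.2838,.0237])
rows([(g+[0,0,.1],R)])
print(bot.read_state()["joint_positions"])
```

```text
[0.083, 0.288, 0.08] [-0.1, -0.3, -22.0] n>=7.4
[-12.7320841   20.623297   108.0109193    0.28160523  51.07542709
  83.83075782]
```

Emit:
servo_tool --gripper -0.6 --targets '[{"offset":[0.083,0.288,0.08],"dr":[0,0,-22]},{"offset":[0.083,0.288,0.08],"dr":[0,0,-22]},{"offset":[0.083,0.288,0.08],"dr":[0,0,-22]},{"offset":[0.083,0.288,0.08],"dr":[0,0,-22]},{"offset":[0.083,0.288,0.08],"dr":[0,0,-22]},{"offset":[0.083,0.288,0.08],"dr":[0,0,-22]},{"offset":[0.083,0.288,0.08],"dr":[0,0,-22]},{"offset":[0.083,0.288,0.08],"dr":[0,0,-22]},{"offset":[0.083,0.288,0.08],"dr":[0,0,-22]},{"offset":[0.083,0.288,0.08],"dr":[0,0,-22]},{"offset":[0.083,0.288,0.08],"dr":[0,0,-22]}]'

```text
time_s: 24.92
position: [0.5075, -0.2791, 0.1038]
tcp_rot: [[0.963, 0.269, 0.003], [0.269, -0.963, 0.005], [0.005, -0.004, -1.0]]
force: [-0.9, 1.2, -0.6]
opening: 0.799
grasp_force: 0.0
```

Run:
```python
from h import *
R=ori_down(15.3); g=np.array([.5065,-.2838,.0237]); rows([(g,R)])
s=cap("scene")
for q in rects(s,(340,130,470,260)): print(np.round(q[:2],1),onz(s,q[0],q[1],.025),q[3])
```

```text
[-0.003, 0.005, 0.099] [-0.2, -0.3, 0.3] n>=2.4
[386.8 186.5] [ 0.50770066 -0.28648598  0.025     ] 175.0
[345.  186.5] [ 0.60910262 -0.218912    0.025     ] 338.0
```

Emit:
servo_tool --targets '[{"offset":[-0.002,0.005,0.03],"dr":[0,0,0]},{"offset":[-0.002,0.005,0.06],"dr":[0,0,0]},{"offset":[-0.002,0.005,0.08],"dr":[0,0,0]},{"offset":[-0.002,0.005,0.092],"dr":[0,0,0]},{"offset":[-0.002,0.005,0.098],"dr":[0,0,0]},{"offset":[-0.002,0.005,0.098],"dr":[0,0,0]}]'

```text
time_s: 25.47
position: [0.5072, -0.2845, 0.0054]
tcp_rot: [[0.963, 0.27, 0.003], [0.27, -0.963, 0.004], [0.004, -0.003, -1.0]]
force: [-0.8, 0.1, -0.0]
opening: 0.799
grasp_force: 0.0
```

Emit:
servo_tool --gripper 1 --targets '[{"offset":[0,0,0],"dr":[0,0,0]},{"offset":[0,0,0],"dr":[0,0,0]},{"offset":[0,0,0],"dr":[0,0,0]},{"offset":[0,0,0],"dr":[0,0,0]},{"offset":[0,0,0],"dr":[0,0,0]}]'

```text
time_s: 25.88
position: [0.5081, -0.2865, 0.0072]
tcp_rot: [[0.963, 0.268, 0.006], [0.268, -0.963, 0.002], [0.006, 0.0, -1.0]]
force: [-0.1, 1.5, 5.8]
opening: 0.631
grasp_force: 30.0
```

Emit:
servo_tool --targets '[{"offset":[0,0,-0.02],"dr":[0,0,0]},{"offset":[0,0,-0.06],"dr":[0,0,0]},{"offset":[0,0,-0.1],"dr":[0,0,0]},{"offset":[0,0,-0.14],"dr":[0,0,0]},{"offset":[0,0,-0.16],"dr":[0,0,0]},{"offset":[0,0,-0.16],"dr":[0,0,0]}]'

```text
time_s: 26.38
position: [0.5094, -0.2889, 0.1716]
tcp_rot: [[0.963, 0.268, 0.013], [0.268, -0.963, -0.005], [0.012, 0.008, -1.0]]
force: [0.7, 0.0, -2.1]
opening: 0.629
grasp_force: 30.0
```

Run:
```python
from h import *
p,R=place(1); p=p+.0035*ey+.002*ex; rows([(p+[0,0,.1],R)])
```

```text
[0.131, -0.39, 0.014] [0.3, -0.7, 22.0] n>=9.9
```

Emit:
servo_tool --targets '[{"offset":[0.131,-0.39,0.014],"dr":[0.3,-0.7,22]},{"offset":[0.131,-0.39,0.014],"dr":[0.3,-0.7,22]},{"offset":[0.131,-0.39,0.014],"dr":[0.3,-0.7,22]},{"offset":[0.131,-0.39,0.014],"dr":[0.3,-0.7,22]},{"offset":[0.131,-0.39,0.014],"dr":[0.3,-0.7,22]},{"offset":[0.131,-0.39,0.014],"dr":[0.3,-0.7,22]},{"offset":[0.131,-0.39,0.014],"dr":[0.3,-0.7,22]},{"offset":[0.131,-0.39,0.014],"dr":[0.3,-0.7,22]},{"offset":[0.131,-0.39,0.014],"dr":[0.3,-0.7,22]},{"offset":[0.131,-0.39,0.014],"dr":[0.3,-0.7,22]},{"offset":[0.131,-0.39,0.014],"dr":[0.3,-0.7,22]},{"offset":[0.131,-0.39,0.014],"dr":[0.3,-0.7,22]},{"offset":[0.131,-0.39,0.014],"dr":[0.3,-0.7,22]},{"offset":[0.131,-0.39,0.014],"dr":[0.3,-0.7,22]}]'

```text
time_s: 27.55
position: [0.5279, 0.123, 0.1526]
tcp_rot: [[0.993, -0.114, -0.01], [-0.114, -0.994, 0.007], [-0.01, -0.006, -1.0]]
force: [0.3, -0.5, -1.3]
opening: 0.633
grasp_force: 30.0
```

Run:
```python
from h import *
g,s=gp();print(s["opening"],s["grasp_force"])
p,R=place(1); p=p+.0035*ey+.002*ex; rows([(p,R)])
```

```text
0.6329998900253272 29.997617304325104
[0.004, 0.001, 0.097] [-0.3, 0.6, -0.0] n>=2.3
```

Emit:
servo_tool --targets '[{"offset":[0.003,0,0.02],"dr":[0,0.4,0]},{"offset":[0.003,0,0.05],"dr":[0,0.4,0]},{"offset":[0.003,0,0.07],"dr":[0,0.4,0]},{"offset":[0.003,0,0.08],"dr":[0,0.4,0]},{"offset":[0.003,0,0.085],"dr":[0,0.4,0]},{"offset":[0.003,0,0.085],"dr":[0,0.4,0]}]'

```text
time_s: 28.05
position: [0.5303, 0.1235, 0.0674]
tcp_rot: [[0.993, -0.114, -0.003], [-0.114, -0.993, 0.006], [-0.004, -0.006, -1.0]]
force: [-0.2, 0.3, -1.8]
opening: 0.632
grasp_force: 30.0
```

Run:
```python
from h import *
g,s=gp();print(s["opening"],s["grasp_force"],s["force"])
p,R=place(1); p=p+.0035*ey+.002*ex; rows([(p,R)])
```

```text
0.6317749942791999 29.99768704175949 [-0.15328491  0.34296494 -1.8315868 ]
[0.0, 0.001, 0.011] [-0.3, 0.2, -0.1] n>=0.3
```

Emit:
servo_tool --targets '[{"offset":[0,0.001,0.004],"dr":[0,0,0]},{"offset":[0,0.001,0.008],"dr":[0,0,0]},{"offset":[0,0.001,0.011],"dr":[0,0,0]},{"offset":[0,0.001,0.012],"dr":[0,0,0]},{"offset":[0,0.001,0.012],"dr":[0,0,0]}]'

```text
time_s: 28.47
position: [0.5313, 0.1229, 0.0573]
tcp_rot: [[0.994, -0.112, 0.001], [-0.112, -0.994, 0.005], [0.0, -0.005, -1.0]]
force: [-0.2, -6.2, 3.7]
opening: 0.63
grasp_force: 30.0
```

Emit:
servo_tool --gripper -0.5 --targets '[{"offset":[0,0,0],"dr":[0,0,0]},{"offset":[0,0,0],"dr":[0,0,0]},{"offset":[0,0,0],"dr":[0,0,0]},{"offset":[0,0,-0.01],"dr":[0,0,0]},{"offset":[0,0,-0.03],"dr":[0,0,0]},{"offset":[0,0,-0.06],"dr":[0,0,0]},{"offset":[0,0,-0.1],"dr":[0,0,0]},{"offset":[-0.04,0.03,-0.13],"dr":[0,0,0]},{"offset":[-0.06,0.07,-0.13],"dr":[0,0,0]},{"offset":[-0.06,0.1,-0.13],"dr":[0,0,0]},{"offset":[-0.06,0.14,-0.13],"dr":[0,0,0]},{"offset":[-0.06,0.18,-0.13],"dr":[0,0,0]},{"offset":[-0.06,0.2,-0.13],"dr":[0,0,0]}]'

```text
time_s: 29.55
position: [0.4486, -0.0725, 0.1862]
tcp_rot: [[0.993, -0.114, 0.001], [-0.114, -0.993, 0.005], [0.001, -0.005, -1.0]]
force: [0.9, 0.1, -0.1]
opening: 0.745
grasp_force: 0.0
```

Run:
```python
from h import *
t,s,r=sensors()
for n,c,bx in(("t",t,(235,200,385,275)),):
  for q in rects(c,bx): print(np.round(q[:2],1),q[2],q[3])
cx,cy,yaw=[q for q in r if q[1]<-.35][0]
R=ori_down(yaw); g=np.array([cx,cy,.0237])
rows([(g+[0,0,.1],R)])
```

```text
sensor c 0.5504 -0.4376 size 0.042 0.058 long axis yaw -5.6 A 272.5 tri None
[0.143, 0.352, 0.079] [-0.3, -0.0, -1.2] n>=9.3
```

Emit:
servo_tool --gripper -0.6 --targets '[{"offset":[0.143,0.352,0.079],"dr":[0,0,-1.2]},{"offset":[0.143,0.352,0.079],"dr":[0,0,-1.2]},{"offset":[0.143,0.352,0.079],"dr":[0,0,-1.2]},{"offset":[0.143,0.352,0.079],"dr":[0,0,-1.2]},{"offset":[0.143,0.352,0.079],"dr":[0,0,-1.2]},{"offset":[0.143,0.352,0.079],"dr":[0,0,-1.2]},{"offset":[0.143,0.352,0.079],"dr":[0,0,-1.2]},{"offset":[0.143,0.352,0.079],"dr":[0,0,-1.2]},{"offset":[0.143,0.352,0.079],"dr":[0,0,-1.2]},{"offset":[0.143,0.352,0.079],"dr":[0,0,-1.2]},{"offset":[0.143,0.352,0.079],"dr":[0,0,-1.2]},{"offset":[0.143,0.352,0.079],"dr":[0,0,-1.2]}]'

```text
time_s: 30.65
position: [0.5514, -0.433, 0.1029]
tcp_rot: [[0.996, -0.091, -0.002], [-0.091, -0.996, 0.009], [-0.003, -0.009, -1.0]]
force: [0.1, 0.6, -0.4]
opening: 0.799
grasp_force: 0.0
```

Run:
```python
from h import *
R=ori_down(-5.6); g=np.array([.5502,-.4372,.0237]); rows([(g,R)])
```

```text
[-0.0, 0.005, 0.098] [-0.5, 0.2, 0.4] n>=2.4
```

Emit:
servo_tool --targets '[{"offset":[0,0.004,0.03],"dr":[-0.4,0,0]},{"offset":[0,0.004,0.06],"dr":[-0.4,0,0]},{"offset":[0,0.004,0.08],"dr":[-0.4,0,0]},{"offset":[0,0.004,0.092],"dr":[-0.4,0,0]},{"offset":[0,0.004,0.097],"dr":[-0.4,0,0]},{"offset":[0,0.004,0.097],"dr":[-0.4,0,0]}]'

```text
time_s: 31.15
position: [0.5506, -0.4357, 0.006]
tcp_rot: [[0.996, -0.09, -0.003], [-0.09, -0.996, 0.001], [-0.003, -0.001, -1.0]]
force: [0.7, 0.4, 0.9]
opening: 0.798
grasp_force: 0.0
```

Emit:
servo_tool --gripper 1 --targets '[{"offset":[0,0,0],"dr":[0,0,0]},{"offset":[0,0,0],"dr":[0,0,0]},{"offset":[0,0,0],"dr":[0,0,0]},{"offset":[0,0,0],"dr":[0,0,0]},{"offset":[0,0,0],"dr":[0,0,0]}]'

```text
time_s: 31.57
position: [0.5516, -0.439, 0.0085]
tcp_rot: [[0.996, -0.091, 0.001], [-0.091, -0.996, -0.003], [0.001, 0.003, -1.0]]
force: [-0.3, 0.3, 5.1]
opening: 0.63
grasp_force: 30.0
```

Emit:
servo_tool --targets '[{"offset":[0,0,-0.02],"dr":[0,0,0]},{"offset":[0,0,-0.06],"dr":[0,0,0]},{"offset":[0,0,-0.1],"dr":[0,0,0]},{"offset":[0,0,-0.14],"dr":[0,0,0]},{"offset":[0,0,-0.16],"dr":[0,0,0]},{"offset":[0,0,-0.16],"dr":[0,0,0]}]'

```text
time_s: 32.07
position: [0.5535, -0.4404, 0.1736]
tcp_rot: [[0.996, -0.092, 0.007], [-0.091, -0.996, -0.009], [0.008, 0.009, -1.0]]
force: [-0.0, -0.0, -0.6]
opening: 0.629
grasp_force: 30.0
```

Run:
```python
from h import *
p,R=place(0); p=p+.003*ey+.002*ex; rows([(p+[0,0,.1],R)])
```

```text
[-0.076, -0.474, 0.013] [0.5, -0.4, 1.2] n>=11.5
```

Emit:
servo_tool --targets '[{"offset":[-0.076,-0.474,0.013],"dr":[0.5,-0.4,1.2]},{"offset":[-0.076,-0.474,0.013],"dr":[0.5,-0.4,1.2]},{"offset":[-0.076,-0.474,0.013],"dr":[0.5,-0.4,1.2]},{"offset":[-0.076,-0.474,0.013],"dr":[0.5,-0.4,1.2]},{"offset":[-0.076,-0.474,0.013],"dr":[0.5,-0.4,1.2]},{"offset":[-0.076,-0.474,0.013],"dr":[0.5,-0.4,1.2]},{"offset":[-0.076,-0.474,0.013],"dr":[0.5,-0.4,1.2]},{"offset":[-0.076,-0.474,0.013],"dr":[0.5,-0.4,1.2]},{"offset":[-0.076,-0.474,0.013],"dr":[0.5,-0.4,1.2]},{"offset":[-0.076,-0.474,0.013],"dr":[0.5,-0.4,1.2]},{"offset":[-0.076,-0.474,0.013],"dr":[0.5,-0.4,1.2]},{"offset":[-0.076,-0.474,0.013],"dr":[0.5,-0.4,1.2]},{"offset":[-0.076,-0.474,0.013],"dr":[0.5,-0.4,1.2]},{"offset":[-0.076,-0.474,0.013],"dr":[0.5,-0.4,1.2]},{"offset":[-0.076,-0.474,0.013],"dr":[0.5,-0.4,1.2]},{"offset":[-0.076,-0.474,0.013],"dr":[0.5,-0.4,1.2]}]'

```text
time_s: 33.4
position: [0.5186, 0.0401, 0.153]
tcp_rot: [[0.993, -0.114, -0.008], [-0.114, -0.993, 0.009], [-0.009, -0.008, -1.0]]
force: [-0.3, -0.1, -1.4]
opening: 0.63
grasp_force: 30.0
```

Run:
```python
from h import *
g,s=gp();print(s["opening"],s["grasp_force"])
p,R=place(0); p=p+.003*ey+.002*ex; rows([(p+[0,0,.012],R)])
```

```text
0.6296930436600006 29.997218549251556
[0.004, 0.002, 0.085] [-0.4, 0.5, -0.1] n>=2.0
```

Emit:
servo_tool --targets '[{"offset":[0.003,0.001,0.02],"dr":[0,0.4,0]},{"offset":[0.003,0.001,0.05],"dr":[0,0.4,0]},{"offset":[0.003,0.001,0.07],"dr":[0,0.4,0]},{"offset":[0.003,0.001,0.08],"dr":[0,0.4,0]},{"offset":[0.003,0.001,0.083],"dr":[0,0.4,0]},{"offset":[0.003,0.001,0.083],"dr":[0,0.4,0]}]'

```text
time_s: 33.9
position: [0.5207, 0.0398, 0.0698]
tcp_rot: [[0.993, -0.114, -0.002], [-0.114, -0.993, 0.008], [-0.003, -0.008, -1.0]]
force: [-0.2, 0.6, -1.6]
opening: 0.633
grasp_force: 30.0
```

Run:
```python
from h import *
g,s=gp();print(s["opening"],s["grasp_force"],s["force"])
p,R=place(0); p=p+.003*ey+.002*ex; rows([(p+[0,0,.002],R)])
```

```text
0.6333613424773102 29.997305274009705 [-0.1512829   0.57643185 -1.6087653 ]
[0.001, 0.002, 0.012] [-0.5, 0.2, -0.1] n>=0.3
```

Emit:
servo_tool --targets '[{"offset":[0,0.002,0.004],"dr":[0,0,0]},{"offset":[0,0.002,0.008],"dr":[0,0,0]},{"offset":[0,0.002,0.011],"dr":[0,0,0]},{"offset":[0,0.002,0.012],"dr":[0,0,0]},{"offset":[0,0.002,0.012],"dr":[0,0,0]}]'

```text
time_s: 34.32
position: [0.5207, 0.0387, 0.0587]
tcp_rot: [[0.994, -0.112, -0.0], [-0.112, -0.994, 0.008], [-0.001, -0.008, -1.0]]
force: [0.4, 0.5, -1.4]
opening: 0.63
grasp_force: 30.0
```

Emit:
servo_tool --gripper -0.5 --targets '[{"offset":[0,0,0.001],"dr":[0,0,0]},{"offset":[0,0,0.001],"dr":[0,0,0]},{"offset":[0,0,0.001],"dr":[0,0,0]},{"offset":[0,0,-0.01],"dr":[0,0,0]},{"offset":[0,0,-0.03],"dr":[0,0,0]},{"offset":[0,0,-0.06],"dr":[0,0,0]},{"offset":[0,0,-0.1],"dr":[0,0,0]},{"offset":[-0.03,0.03,-0.13],"dr":[0,0,0]},{"offset":[-0.05,0.07,-0.13],"dr":[0,0,0]},{"offset":[-0.05,0.11,-0.13],"dr":[0,0,0]},{"offset":[-0.05,0.14,-0.13],"dr":[0,0,0]},{"offset":[-0.05,0.14,-0.13],"dr":[0,0,0]}]'

```text
time_s: 35.32
position: [0.4557, -0.1019, 0.1883]
tcp_rot: [[0.993, -0.118, 0.003], [-0.118, -0.993, 0.004], [0.002, -0.004, -1.0]]
force: [0.6, 0.2, 0.2]
opening: 0.746
grasp_force: 0.0
```

Run:
```python
from h import *
t,s=cap("top"),cap("scene")
a=cv2.resize(s["color"][200:330,230:380,::-1],None,fx=4,fy=4,interpolation=cv2.INTER_CUBIC)
b=cv2.resize(t["color"][200:270,240:380,::-1],None,fx=4,fy=4,interpolation=cv2.INTER_CUBIC)
cv2.imwrite("pics/n.png",np.vstack([cv2.copyMakeBorder(a,0,0,0,0,0),np.zeros((0,600,3),np.uint8)]))
c0=W(-.05,.127,.084); 
for n,c,r in(("top",t,9),("scene",s,10)):
    p=proj(c,c0); print(n,"centre pred",p)
    x,y=np.round(p).astype(int); im=c["color"][y-r:y+r+1,x-r:x+r+1]; print(im.min(2))
```

```text
top centre pred [257.37807831 234.25846734]
[[190 172 128 136 167 167 126 128 126 123 124 124 128 124 129 122 124 122
  124]
 [190 127 138 166 188 129 125 127 114 109 110 119 124 124 127 127 123 129
  127]
 [188 138 168 187 186 129 112 104  89  80  73  88 104 109 117 126 125 126
  126]
 [171 169 187 188 175 110  78  60  55  56  60  59  57  67  88 106 125 125
  124]
 [151 184 186 185 137  67  61  55  58  57  57  59  56  56  54  65  99 115
  125]
 [177 183 183 167  86  61  61  59  57  58  56  58  60  60  57  59  48  83
  117]
 [186 186 185 112  59  57  58  55  55  57  59  57  61  60  56  53  56  44
   93]
 [183 183 173  72  58  58  60  59  61  57  57  58  54  56  63  59  61  48
   67]
 [188 186 137  66  57  59  58  57  56  60  58  56  60  59  59  59  60  53
   46]
 [188 189 114  63  60  60  61  60  59  61  85  59  58  54  56  57  58  52
   45]
 [189 188 132  67  61  61  59  62  59 121 161  70  63  60  60  56  60  49
   46]
 [188 188 131  65  62  64  61  58  64 131 210  87  56  59  62  63  62  49
   43]
 [190 189 143  70  63  63  61  62  60  64 228 110  63  63  63  60  62  56
   48]
 [1
[... 1699 characters left out ...]
5  60  63  64  65  67  68  67  67  65  63  63  74  92 103 122
  126 117 145]
 [120 102  67  59  63  65  67  68  68  67  67  69  66  66  65  63  59  63
   72 112 161]
 [124 113  75  58  64  67  68  68  69  67  68  68  67  67  66  64  60  56
   55 102 154]
 [124 119  85  58  60  65  68  68  70  69  68  67  68  67  63  63  60  60
   59  85 132]
 [125 121  94  61  55  59  63  64  66  68  67  67  66  64  61  61  60  59
   59  70 115]
 [124 124 108  70  54  59  60  60  61  61  62  62  61  60  57  60  60  59
   57  63 114]
 [122 124 116  77  56  58  56  58  58  59  58  58  59  61  58  59  59  59
   55  57 108]
 [120 122 118  84  57  55  56  59  58  57  59  58  62  69  62  59  59  59
   56  55  95]]
```

View pics/n.png

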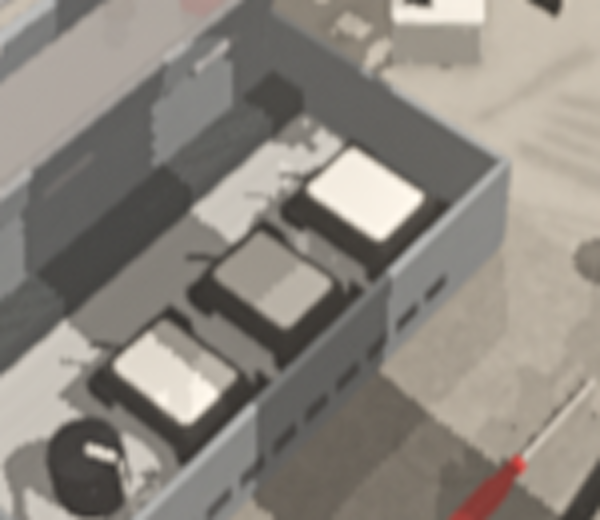

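All three sensors sit flat in their nests at (365,195), (270,278) and (172,372), with their leads to the rear. The sleeve pointer points about 20° right of front, which is setting 2. I'll check that against the scene view and plan the turn.

Run:
```python
from h import *
t,s=cap("top"),cap("scene")
for c,p,q in((t,(257.7,235),(259,242)),(s,(251.8,311.5),(258,313.7))):
    a,b=onz(c,*p,.084),onz(c,*q,.084); v=B.T@(b-a); print("pointer box-angle",np.degrees(np.arctan2(v[1],v[0]))%360, B.T@(a-C),B.T@(b-C))
P=W(-.049,.127,.072); R=ori_down(YAW+20+90)
rows([(P+[0,0,.09],R),(P,R)])
```

```text
pointer box-angle 199.02963173615677 [-0.05187314  0.12583781  0.084     ] [-0.07016837  0.11952767  0.084     ]
pointer box-angle 198.86804757358206 [-0.0521134   0.12282898  0.084     ] [-0.06651743  0.11790635  0.084     ]
[0.05, -0.383, 0.047] [-0.5, -0.4, -110.0] n>=15.4
[0.05, -0.383, 0.137] [-0.5, -0.4, -110.0] n>=15.4
```

Emit:
servo_tool --gripper -0.29 --targets '[{"offset":[0.05,-0.382,0.0],"dr":[0,0,-110]},{"offset":[0.05,-0.382,0.0],"dr":[0,0,-110]},{"offset":[0.05,-0.382,0.0],"dr":[0,0,-110]},{"offset":[0.05,-0.382,0.0],"dr":[0,0,-110]},{"offset":[0.05,-0.382,0.0],"dr":[0,0,-110]},{"offset":[0.05,-0.382,0.0],"dr":[0,0,-110]},{"offset":[0.05,-0.382,0.0],"dr":[0,0,-110]},{"offset":[0.05,-0.382,0.0],"dr":[0,0,-110]},{"offset":[0.05,-0.382,0.0],"dr":[0,0,-110]},{"offset":[0.05,-0.382,0.0],"dr":[0,0,-110]},{"offset":[0.05,-0.382,0.0],"dr":[0,0,-110]},{"offset":[0.05,-0.382,0.0],"dr":[0,0,-110]},{"offset":[0.05,-0.382,0.047],"dr":[0,0,-110]},{"offset":[0.05,-0.382,0.047],"dr":[0,0,-110]},{"offset":[0.05,-0.382,0.047],"dr":[0,0,-110]},{"offset":[0.05,-0.382,0.047],"dr":[0,0,-110]},{"offset":[0.05,-0.382,0.047],"dr":[0,0,-110]},{"offset":[0.05,-0.382,0.047],"dr":[0,0,-110]},{"offset":[0.05,-0.382,0.047],"dr":[0,0,-110]}]'

```text
time_s: 37.1
position: [0.5471, 0.2797, 0.1432]
tcp_rot: [[-0.235, 0.972, -0.001], [0.972, 0.235, 0.008], [0.008, 0.001, -1.0]]
force: [-0.4, 0.9, -0.4]
opening: 0.642
grasp_force: 0.0
```

Run:
```python
from h import *
P=W(-.049,.126,.072); R=ori_down(YAW+20+90)
rows([(P,R)]); print(bot.read_state()["joint_positions"])
```

```text
[-0.001, 0.0, 0.09] [0.0, -0.5, 0.1] n>=2.2
[16.42964317 34.85140273 87.94081766  0.5582622  57.14604944  2.53565577]
```

Emit:
servo_tool --targets '[{"offset":[-0.001,0,0.03],"dr":[0,-0.4,0]},{"offset":[-0.001,0,0.05],"dr":[0,-0.4,0]},{"offset":[-0.001,0,0.07],"dr":[0,-0.4,0]},{"offset":[-0.001,0,0.082],"dr":[0,-0.4,0]},{"offset":[-0.001,0,0.09],"dr":[0,-0.4,0]},{"offset":[-0.001,0,0.09],"dr":[0,-0.4,0]}]'

```text
time_s: 37.6
position: [0.5469, 0.2782, 0.0518]
tcp_rot: [[-0.234, 0.972, -0.002], [0.972, 0.234, 0.001], [0.001, -0.002, -1.0]]
force: [-1.1, -1.4, -0.5]
opening: 0.641
grasp_force: 0.0
```

Emit:
servo_tool --gripper 1 --targets '[{"offset":[0,0,0],"dr":[0,0,0]},{"offset":[0,0,0],"dr":[0,0,0]},{"offset":[0,0,0],"dr":[0,0,0]},{"offset":[0,0,0],"dr":[0,0,0]},{"offset":[0,0,0],"dr":[0,0,0]}]'

```text
time_s: 38.02
position: [0.5464, 0.2781, 0.0543]
tcp_rot: [[-0.234, 0.972, -0.002], [0.972, 0.234, 0.001], [0.001, -0.002, -1.0]]
force: [-4.8, -0.3, 5.0]
opening: 0.479
grasp_force: 30.0
```

Gripped at 42 mm opening. I'll turn 40° clockwise.

Emit:
servo_tool --targets '[{"offset":[0,0,0],"dr":[0,0,4]},{"offset":[0,0,0],"dr":[0,0,8]},{"offset":[0,0,0],"dr":[0,0,12]},{"offset":[0,0,0],"dr":[0,0,16]},{"offset":[0,0,0],"dr":[0,0,20]},{"offset":[0,0,0],"dr":[0,0,24]},{"offset":[0,0,0],"dr":[0,0,28]},{"offset":[0,0,0],"dr":[0,0,32]},{"offset":[0,0,0],"dr":[0,0,36]},{"offset":[0,0,0],"dr":[0,0,40]},{"offset":[0,0,0],"dr":[0,0,41]},{"offset":[0,0,0],"dr":[0,0,41]}]'

```text
time_s: 39.02
position: [0.5464, 0.2781, 0.0543]
tcp_rot: [[0.461, 0.887, -0.002], [0.887, -0.461, 0.001], [-0.0, -0.002, -1.0]]
force: [-4.8, -1.3, 6.6]
opening: 0.472
grasp_force: 30.0
```

Emit:
servo_tool --gripper -0.29 --targets '[{"offset":[0,0,0],"dr":[0,0,0]},{"offset":[0,0,0],"dr":[0,0,0]},{"offset":[0,0,0],"dr":[0,0,0]},{"offset":[0,0,0],"dr":[0,0,0]},{"offset":[0,0,-0.01],"dr":[0,0,0]},{"offset":[0,0,-0.03],"dr":[0,0,0]},{"offset":[0,0,-0.06],"dr":[0,0,0]},{"offset":[0,0,-0.1],"dr":[0,0,0]},{"offset":[-0.04,0,-0.14],"dr":[0,0,0]},{"offset":[-0.08,0,-0.18],"dr":[0,0,0]},{"offset":[-0.12,0,-0.2],"dr":[0,0,0]},{"offset":[-0.16,0,-0.2],"dr":[0,0,0]}]'

```text
time_s: 40.02
position: [0.4882, 0.1592, 0.2502]
tcp_rot: [[0.459, 0.888, 0.01], [0.888, -0.459, 0.002], [0.007, 0.007, -1.0]]
force: [0.7, -0.3, 0.1]
opening: 0.644
grasp_force: 0.0
```

Run:
```python
from h import *
for n in("top","scene"):
    c=cap(n); best=[]
    c0=W(-.05,.1255,.084)
    pts=[]
    for x in np.arange(-.018,.0185,.0015):
        for y in np.arange(-.018,.0185,.0015):
            if .004<np.hypot(x,y)<.018:
                u,v=np.round(proj(c,c0+B@[x,y,0])).astype(int); pts.append((x,y,int(c["color"][v,u].min())))
    P=np.array(pts); w=np.clip(P[:,2]-90,0,None); m=(w[:,None]*P[:,:2]).sum(0)/w.sum()
    print(n,np.degrees(np.arctan2(m[1],m[0]))%360,m,w.sum())
s=bot.read_state();print(s["position"])
th=1.34; R=ori_bar(40); rows([(bar(1.34)-.14*R[:,2],R)])
```

```text
top 219.34167741556277 [-0.00183918 -0.00150759] 3162.0
scene 164.87777474204188 [-0.00975063  0.00263498] 4734.0
[0.48454271 0.15600044 0.24900039]
[0.025, 0.054, -0.17] [-39.4, 7.3, -20.3] n>=6.3
```

Emit:
servo_tool --gripper 0.2 --targets '[{"offset":[0.025,0.054,-0.17],"dr":[-39.4,7.3,-20.3]},{"offset":[0.025,0.054,-0.17],"dr":[-39.4,7.3,-20.3]},{"offset":[0.025,0.054,-0.17],"dr":[-39.4,7.3,-20.3]},{"offset":[0.025,0.054,-0.17],"dr":[-39.4,7.3,-20.3]},{"offset":[0.025,0.054,-0.17],"dr":[-39.4,7.3,-20.3]},{"offset":[0.025,0.054,-0.17],"dr":[-39.4,7.3,-20.3]},{"offset":[0.025,0.054,-0.17],"dr":[-39.4,7.3,-20.3]},{"offset":[0.025,0.054,-0.17],"dr":[-39.4,7.3,-20.3]},{"offset":[0.025,0.054,-0.17],"dr":[-39.4,7.3,-20.3]},{"offset":[0.025,0.054,-0.17],"dr":[-39.4,7.3,-20.3]}]'

```text
time_s: 40.95
position: [0.5465, 0.1568, 0.417]
tcp_rot: [[0.11, 0.762, 0.638], [0.994, -0.085, -0.07], [0.001, 0.642, -0.767]]
force: [0.8, 1.1, 0.3]
opening: 0.401
grasp_force: 0.0
```

Run:
```python
from h import *
c=cap("scene"); c0=W(-.05,.1255,.084); pts=[]
for x in np.arange(-.018,.0185,.001):
    for y in np.arange(-.018,.0185,.001):
        if .004<np.hypot(x,y)<.016:
            u,v=np.round(proj(c,c0+B@[x,y,0])).astype(int); pts.append((x,y,int(c["color"][v,u].min())))
P=np.array(pts); w=np.clip(P[:,2]-110,0,None); m=(w[:,None]*P[:,:2]).sum(0)/w.sum()
print(np.degrees(np.arctan2(m[1],m[0]))%360,m,w.sum())
crop(c,"s9",140,170,440,370,2.65)
R=ori_bar(40); rows([(bar(1.34),R)])
```

```text
167.05050420709193 [-0.009217    0.00211936] 6954.0
[-0.004, -0.001, 0.136] [-0.1, -0.2, 0.1] n>=3.3
```

View pics/s9.png

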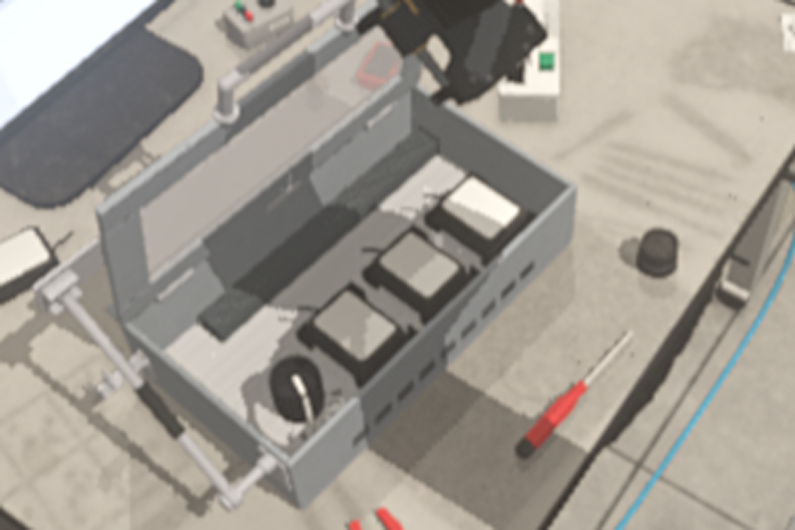

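Run:
```python
from h import *
c=cap("scene"); c0=W(-.05,.1255,.084)
g=cv2.GaussianBlur(c["color"].min(2),(0,0),.5).astype(np.float32)
for a in range(130,221,5):
    v=[]
    for r in (.006,.009,.012,.015,.018):
        u=proj(c,c0+B@[r*np.cos(np.radians(a)),r*np.sin(np.radians(a)),0]).astype(np.float32)
        v.append(int(cv2.getRectSubPix(g,(1,1),(float(u[0]),float(u[1])))[0,0]))
    print(a,v)
a,b=onz(c,252.1,312.6,.084),onz(c,254,319.8,.084);v=B.T@(b-a);print(np.degrees(np.arctan2(v[1],v[0]))%360)
```

```text
130 [105, 77, 67, 67, 67]
135 [122, 90, 71, 67, 66]
140 [140, 110, 83, 69, 66]
145 [158, 132, 102, 87, 72]
150 [178, 157, 139, 119, 94]
155 [190, 183, 175, 161, 135]
160 [199, 205, 199, 199, 162]
165 [206, 209, 215, 195, 159]
170 [211, 205, 197, 176, 128]
175 [215, 197, 171, 135, 94]
180 [205, 178, 138, 94, 65]
185 [193, 152, 108, 75, 63]
190 [180, 127, 84, 66, 62]
195 [165, 104, 69, 65, 63]
200 [150, 84, 67, 66, 63]
205 [137, 76, 67, 67, 63]
210 [124, 72, 66, 67, 62]
215 [113, 68, 66, 65, 60]
220 [103, 67, 65, 63, 58]
148.320386226213
```

The picture shows the lid propped and the sensors nested. The sleeve pointer is at about 160°, where setting 4 is expected (159°). Next I'll grip the bar, raise the lid and stow the rod.

Emit:
servo_tool --targets '[{"offset":[-0.003,0,0.04],"dr":[0,0,0]},{"offset":[-0.003,0,0.075],"dr":[0,0,0]},{"offset":[-0.003,0,0.105],"dr":[0,0,0]},{"offset":[-0.003,0,0.125],"dr":[0,0,0]},{"offset":[-0.003,0,0.136],"dr":[0,0,0]},{"offset":[-0.003,0,0.136],"dr":[0,0,0]}]'

```text
time_s: 41.55
position: [0.6328, 0.1432, 0.309]
tcp_rot: [[0.111, 0.765, 0.634], [0.994, -0.085, -0.071], [-0.0, 0.638, -0.77]]
force: [-0.4, -0.3, 0.3]
opening: 0.4
grasp_force: 0.0
```

Emit:
servo_tool --gripper 1 --targets '[{"offset":[0,0,0],"dr":[0,0,0]},{"offset":[0,0,0],"dr":[0,0,0]},{"offset":[0,0,0],"dr":[0,0,0]},{"offset":[0,0,0],"dr":[0,0,0]},{"offset":[0,0,0],"dr":[0,0,0]},{"offset":[0,0,0],"dr":[0,0,0]}]'

```text
time_s: 42.05
position: [0.6325, 0.1442, 0.3139]
tcp_rot: [[0.109, 0.76, 0.641], [0.994, -0.084, -0.069], [0.001, 0.644, -0.765]]
force: [-1.4, 0.3, 4.9]
opening: 0.124
grasp_force: 30.0
```

Run:
```python
from h import *
th,r,dy,s=lidth();print(th,r,dy,s["force"],s["opening"],s["grasp_force"])
rows([(bar(t,dy),s["tcp_rot"]) for t in np.linspace(1.34,1.52,9)[1:]])
```

```text
1.3402278425395322 0.2417091547675367 0.0009067626789491159 [-1.38295418  0.31393885  4.90996392] 0.12352413996221047 30.00456690788269
[-0.0, 0.004, 0.004] [0.0, 0.0, 0.0] n>=0.1
[-0.0, 0.009, 0.007] [0.0, 0.0, 0.0] n>=0.3
[-0.0, 0.013, 0.01] [0.0, 0.0, 0.0] n>=0.4
[-0.0, 0.018, 0.012] [0.0, 0.0, 0.0] n>=0.5
[-0.0, 0.022, 0.015] [0.0, 0.0, 0.0] n>=0.6
[-0.0, 0.027, 0.018] [0.0, 0.0, 0.0] n>=0.8
[-0.0, 0.031, 0.022] [0.0, 0.0, 0.0] n>=0.9
[-0.0, 0.035, 0.025] [0.0, 0.0, 0.0] n>=1.0
```

Emit:
servo_tool --targets '[{"offset":[0,0.004,0.002],"dr":[0,0,0]},{"offset":[0,0.009,0.005],"dr":[0,0,0]},{"offset":[0,0.013,0.008],"dr":[0,0,0]},{"offset":[0,0.018,0.011],"dr":[0,0,0]},{"offset":[0,0.022,0.014],"dr":[0,0,0]},{"offset":[0,0.027,0.017],"dr":[0,0,0]},{"offset":[0,0.031,0.02],"dr":[0,0,0]},{"offset":[0,0.035,0.023],"dr":[0,0,0]},{"offset":[0,0.037,0.024],"dr":[0,0,0]},{"offset":[0,0.037,0.024],"dr":[0,0,0]},{"offset":[0,0.037,0.024],"dr":[0,0,0]}]'

```text
time_s: 42.97
position: [0.676, 0.1392, 0.3185]
tcp_rot: [[0.109, 0.761, 0.64], [0.994, -0.084, -0.07], [0.001, 0.643, -0.766]]
force: [-1.2, -0.4, 5.1]
opening: 0.126
grasp_force: 30.0
```

Run:
```python
from h import *
th,r,dy,s=lidth();print(th,r,dy,s["force"],s["opening"],s["grasp_force"])
```

```text
1.522886151010271 0.24092399611383988 0.0007723340068333355 [-1.24962063 -0.37239238  5.09363311] 0.1260218555320384 29.99476969242096
```

Emit:
servo_tool --gripper 0.2 --targets '[{"offset":[0,0,0],"dr":[0,0,0]},{"offset":[0,0,0],"dr":[0,0,0]},{"offset":[0,0,0],"dr":[0,0,0]},{"offset":[0,0,0],"dr":[0,0,0]},{"offset":[0,0,-0.01],"dr":[0,0,0]},{"offset":[0,0,-0.03],"dr":[0,0,0]},{"offset":[0,0,-0.06],"dr":[0,0,0]},{"offset":[0,0,-0.1],"dr":[0,0,0]},{"offset":[0,0,-0.14],"dr":[0,0,0]},{"offset":[0,0,-0.17],"dr":[0,0,0]},{"offset":[0,0,-0.17],"dr":[0,0,0]}]'

```text
time_s: 43.88
position: [0.5656, 0.1522, 0.4551]
tcp_rot: [[0.108, 0.755, 0.646], [0.994, -0.084, -0.067], [0.004, 0.65, -0.76]]
force: [0.9, 0.5, 0.1]
opening: 0.4
grasp_force: 0.0
```

Run:
```python
from h import *
R=ori_down(180+YAW); rows([(W(-.08,.2,.28),R)])
s=cap("scene"); im=s["color"]
# lid check: bar ends brightness vs prediction
for th in (1.34,1.47,1.515): print(th,proj(s,bar(th,.055)), im[tuple(np.round(proj(s,bar(th,.04))).astype(int)[::-1])])
```

```text
[0.198, -0.174, 0.107] [31.9, 31.4, -85.7] n>=13.5
1.34 [229.12237161 199.13805882] [113 112 113]
1.47 [218.08270475 190.18925192] [201 193 180]
1.515 [214.36108155 187.44443468] [134 132 131]
```

Emit:
servo_tool --targets '[{"offset":[0.198,-0.174,0.107],"dr":[31.9,31.4,-85.7]},{"offset":[0.198,-0.174,0.107],"dr":[31.9,31.4,-85.7]},{"offset":[0.198,-0.174,0.107],"dr":[31.9,31.4,-85.7]},{"offset":[0.198,-0.174,0.107],"dr":[31.9,31.4,-85.7]},{"offset":[0.198,-0.174,0.107],"dr":[31.9,31.4,-85.7]},{"offset":[0.198,-0.174,0.107],"dr":[31.9,31.4,-85.7]},{"offset":[0.198,-0.174,0.107],"dr":[31.9,31.4,-85.7]},{"offset":[0.198,-0.174,0.107],"dr":[31.9,31.4,-85.7]},{"offset":[0.198,-0.174,0.107],"dr":[31.9,31.4,-85.7]},{"offset":[0.198,-0.174,0.107],"dr":[31.9,31.4,-85.7]},{"offset":[0.198,-0.174,0.107],"dr":[31.9,31.4,-85.7]},{"offset":[0.198,-0.174,0.107],"dr":[31.9,31.4,-85.7]},{"offset":[0.198,-0.174,0.107],"dr":[31.9,31.4,-85.7]},{"offset":[0.198,-0.174,0.107],"dr":[31.9,31.4,-85.7]},{"offset":[0.198,-0.174,0.107],"dr":[31.9,31.4,-85.7]},{"offset":[0.198,-0.174,0.107],"dr":[31.9,31.4,-85.7]}]'

```text
time_s: 45.27
position: [0.5239, 0.3548, 0.252]
tcp_rot: [[-0.993, 0.117, -0.013], [0.117, 0.993, -0.003], [0.013, -0.005, -1.0]]
force: [-0.1, 0.8, 0.6]
opening: 0.405
grasp_force: 0.0
```

Run:
```python
from h import *
s=cap("scene"); g=cv2.cvtColor(s["color"],cv2.COLOR_RGB2GRAY)
o=cv2.cvtColor(cv2.imread("pics/s6.png"),cv2.COLOR_BGR2GRAY); o=cv2.resize(o,(340,255),interpolation=cv2.INTER_AREA)
T=o[92:122,55:85]  # lid left corner -> px 155..185, 222..252
r=cv2.matchTemplate(g[205:270,140:215],T,cv2.TM_CCOEFF_NORMED); print(cv2.minMaxLoc(r),"expect loc (15,17)")
P=W(-.024,.2305,.145);R=ori_down(180+YAW); rows([(P+[0,0,.06],R),(P,R)])
```

```text
(-0.23151659965515137, 0.4718954563140869, (45, 0), (15, 17)) expect loc (15,17)
[-0.058, 0.033, 0.065] [-0.3, -0.7, -0.2] n>=2.2
[-0.059, 0.034, 0.125] [-0.3, -0.7, -0.2] n>=3.4
```

Emit:
servo_tool --targets '[{"offset":[-0.03,0.017,0.03],"dr":[0,-0.4,0]},{"offset":[-0.058,0.033,0.06],"dr":[0,-0.6,0]},{"offset":[-0.058,0.033,0.085],"dr":[0,-0.6,0]},{"offset":[-0.058,0.033,0.105],"dr":[0,-0.6,0]},{"offset":[-0.058,0.033,0.118],"dr":[0,-0.6,0]},{"offset":[-0.058,0.033,0.125],"dr":[0,-0.6,0]},{"offset":[-0.058,0.033,0.125],"dr":[0,-0.6,0]}]'

```text
time_s: 45.9
position: [0.5828, 0.3802, 0.1266]
tcp_rot: [[-0.993, 0.115, -0.003], [0.115, 0.993, -0.005], [0.003, -0.005, -1.0]]
force: [0.0, -0.2, 0.2]
opening: 0.403
grasp_force: 0.0
```

Emit:
servo_tool --gripper 1 --targets '[{"offset":[0,0,0],"dr":[0,0,0]},{"offset":[0,0,0],"dr":[0,0,0]},{"offset":[0,0,0],"dr":[0,0,0]},{"offset":[0,0,0],"dr":[0,0,0]},{"offset":[0,0,0],"dr":[0,0,0]},{"offset":[0,0,0],"dr":[0,0,0]},{"offset":[0,0,0],"dr":[0,0,0]}]'

```text
time_s: 46.48
position: [0.585, 0.3804, 0.129]
tcp_rot: [[-0.993, 0.115, 0.002], [0.115, 0.993, -0.004], [-0.002, -0.004, -1.0]]
force: [1.1, -2.2, 2.5]
opening: 0.093
grasp_force: 30.0
```

Run:
```python
from h import *
g,s=gp();q=B.T@(g-C);print(q,s["force"],s["opening"],s["grasp_force"])
r=np.hypot(q[0]+.09,q[2]-.082);phi=np.arctan2(q[2]-.082,q[0]+.09)+.08;print(r,phi)
rows([(rod(p,r,q[1]-.23),s["tcp_rot"]) for p in np.linspace(phi,phi-.812,13)[1:]])
```

```text
[-0.02317161  0.23036847  0.14773611] [ 1.145438   -2.22321812  2.51807593] 0.09298427437789028 29.986135530634783
0.09374044234888088 0.8571587470442478
[-0.004, 0.0, 0.005] [0.0, 0.0, 0.0] n>=0.2
[-0.008, 0.0, 0.01] [0.0, 0.0, 0.0] n>=0.3
[-0.012, 0.0, 0.015] [0.0, 0.0, 0.0] n>=0.5
[-0.015, 0.0, 0.02] [0.0, 0.0, 0.0] n>=0.6
[-0.018, 0.0, 0.026] [0.0, 0.0, 0.0] n>=0.8
[-0.02, 0.0, 0.032] [0.0, 0.0, 0.0] n>=0.9
[-0.023, 0.0, 0.038] [0.0, 0.0, 0.0] n>=1.1
[-0.024, 0.0, 0.044] [0.0, 0.0, 0.0] n>=1.2
[-0.025, 0.0, 0.05] [0.0, 0.0, 0.0] n>=1.3
[-0.026, 0.0, 0.056] [0.0, 0.0, 0.0] n>=1.5
[-0.027, 0.0, 0.063] [0.0, 0.0, 0.0] n>=1.6
[-0.027, 0.0, 0.069] [0.0, 0.0, 0.0] n>=1.8
```

Emit:
servo_tool --targets '[{"offset":[-0.004,0,0.005],"dr":[0,0,0]},{"offset":[-0.008,0,0.01],"dr":[0,0,0]},{"offset":[-0.012,0,0.015],"dr":[0,0,0]},{"offset":[-0.015,0,0.02],"dr":[0,0,0]},{"offset":[-0.018,0,0.026],"dr":[0,0,0]},{"offset":[-0.02,0,0.032],"dr":[0,0,0]},{"offset":[-0.023,0,0.038],"dr":[0,0,0]},{"offset":[-0.024,0,0.044],"dr":[0,0,0]},{"offset":[-0.025,0,0.05],"dr":[0,0,0]},{"offset":[-0.026,0,0.056],"dr":[0,0,0]},{"offset":[-0.027,0,0.063],"dr":[0,0,0]},{"offset":[-0.027,0,0.069],"dr":[0,0,0]},{"offset":[-0.027,0,0.07],"dr":[0,0,0]},{"offset":[-0.027,0,0.07],"dr":[0,0,0]}]'

```text
time_s: 47.65
position: [0.6102, 0.3775, 0.058]
tcp_rot: [[-0.993, 0.115, -0.002], [0.115, 0.993, -0.004], [0.001, -0.004, -1.0]]
force: [-3.7, -3.0, 4.5]
opening: 0.087
grasp_force: 30.0
```

Run:
```python
from h import *
g,s=gp();q=B.T@(g-C);print(q,s["force"],s["opening"],s["grasp_force"])
print(np.hypot(q[0]+.09,q[2]-.082),np.arctan2(q[2]-.082,q[0]+.09)+.08)
```

```text
[0.00221437 0.23030409 0.07668289] [-3.69233327 -3.0269275   4.47614028] 0.08681642525446565 30.000759959220886
0.09236753937520001 0.02240343613937671
```

Emit:
servo_tool --targets '[{"offset":[0,0,0.002],"dr":[0,0,0]},{"offset":[0,0,0.003],"dr":[0,0,0]},{"offset":[0,0,0.003],"dr":[0,0,0]},{"offset":[0,0,0.003],"dr":[0,0,0]}]'

```text
time_s: 47.98
position: [0.6102, 0.3776, 0.0577]
tcp_rot: [[-0.993, 0.114, -0.001], [0.114, 0.993, -0.004], [0.001, -0.004, -1.0]]
force: [-7.1, -3.9, 14.4]
opening: 0.092
grasp_force: 30.0
```

The rod bottoms out in the clip: 14 N and no further travel. I'll release and return to the lid.

Emit:
servo_tool --gripper 0.2 --targets '[{"offset":[0,0,-0.002],"dr":[0,0,0]},{"offset":[0,0,-0.002],"dr":[0,0,0]},{"offset":[0,0,-0.002],"dr":[0,0,0]},{"offset":[0,0,-0.002],"dr":[0,0,0]},{"offset":[0,0,-0.02],"dr":[0,0,0]},{"offset":[0,0,-0.05],"dr":[0,0,0]},{"offset":[0,0,-0.09],"dr":[0,0,0]},{"offset":[0.03,0,-0.13],"dr":[0,0,0]},{"offset":[0.06,-0.02,-0.16],"dr":[0,0,0]},{"offset":[0.09,-0.04,-0.19],"dr":[0,0,0]},{"offset":[0.12,-0.07,-0.22],"dr":[0,0,0]},{"offset":[0.12,-0.1,-0.25],"dr":[0,0,0]}]'

```text
time_s: 48.98
position: [0.4848, 0.3096, 0.2876]
tcp_rot: [[-0.994, 0.112, -0.004], [0.112, 0.994, -0.003], [0.003, -0.004, -1.0]]
force: [0.8, -0.0, 0.9]
opening: 0.401
grasp_force: 0.0
```

Run:
```python
from h import *
s=cap("scene");crop(s,"s10",100,130,440,385,2.35)
R=ori_bar(40); rows([(bar(1.52)-.17*R[:,2],R)])
```

```text
[-0.098, -0.146, -0.152] [-31.3, -30.9, 86.1] n>=13.5
```

View pics/s10.png

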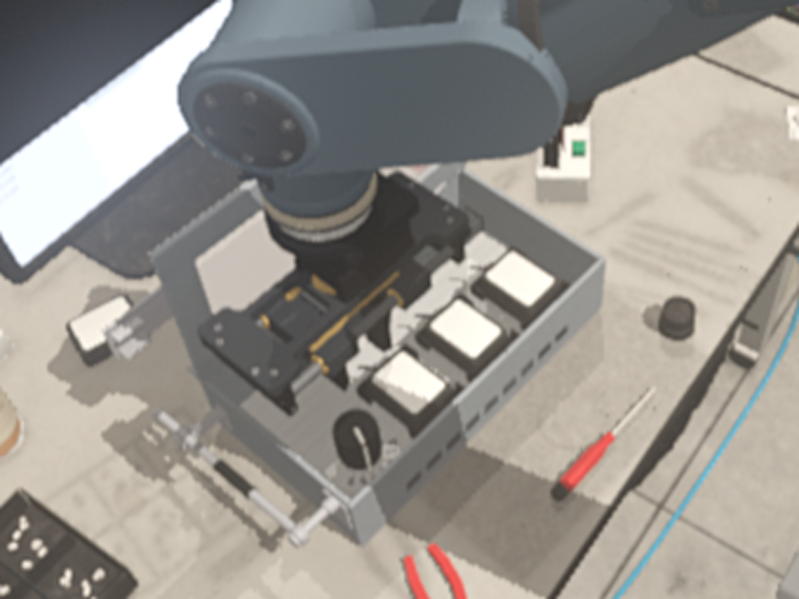

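The rod is back in its clip with the tip at (162,416), the lid stands open, and the sensors and pointer are unchanged. Now I'll close the lid.

Emit:
servo_tool --targets '[{"offset":[0.02,-0.05,-0.05],"dr":[0,0,10]},{"offset":[-0.098,-0.146,-0.152],"dr":[-31.3,-30.9,86.1]},{"offset":[-0.098,-0.146,-0.152],"dr":[-31.3,-30.9,86.1]},{"offset":[-0.098,-0.146,-0.152],"dr":[-31.3,-30.9,86.1]},{"offset":[-0.098,-0.146,-0.152],"dr":[-31.3,-30.9,86.1]},{"offset":[-0.098,-0.146,-0.152],"dr":[-31.3,-30.9,86.1]},{"offset":[-0.098,-0.146,-0.152],"dr":[-31.3,-30.9,86.1]},{"offset":[-0.098,-0.146,-0.152],"dr":[-31.3,-30.9,86.1]},{"offset":[-0.098,-0.146,-0.152],"dr":[-31.3,-30.9,86.1]},{"offset":[-0.098,-0.146,-0.152],"dr":[-31.3,-30.9,86.1]},{"offset":[-0.098,-0.146,-0.152],"dr":[-31.3,-30.9,86.1]},{"offset":[-0.098,-0.146,-0.152],"dr":[-31.3,-30.9,86.1]},{"offset":[-0.098,-0.146,-0.152],"dr":[-31.3,-30.9,86.1]},{"offset":[-0.098,-0.146,-0.152],"dr":[-31.3,-30.9,86.1]},{"offset":[-0.098,-0.146,-0.152],"dr":[-31.3,-30.9,86.1]},{"offset":[-0.098,-0.146,-0.152],"dr":[-31.3,-30.9,86.1]},{"offset":[-0.098,-0.146,-0.152],"dr":[-31.3,-30.9,86.1]}]'

```text
time_s: 50.45
position: [0.57, 0.1534, 0.4405]
tcp_rot: [[0.112, 0.764, 0.635], [0.994, -0.087, -0.071], [0.0, 0.639, -0.769]]
force: [-0.5, 0.4, -0.3]
opening: 0.398
grasp_force: 0.0
```

Run:
```python
from h import *
R=ori_bar(40); rows([(bar(1.52),R)])
```

```text
[-0.003, 0.003, 0.163] [-0.2, -0.0, 0.0] n>=3.9
```

Emit:
servo_tool --targets '[{"offset":[-0.003,0.004,0.04],"dr":[0,0,0]},{"offset":[-0.003,0.004,0.08],"dr":[0,0,0]},{"offset":[-0.003,0.004,0.11],"dr":[0,0,0]},{"offset":[-0.003,0.004,0.135],"dr":[0,0,0]},{"offset":[-0.003,0.004,0.15],"dr":[0,0,0]},{"offset":[-0.003,0.004,0.163],"dr":[0,0,0]},{"offset":[-0.003,0.004,0.163],"dr":[0,0,0]}]'

```text
time_s: 51.03
position: [0.6767, 0.1369, 0.3148]
tcp_rot: [[0.115, 0.766, 0.632], [0.993, -0.089, -0.074], [-0.0, 0.637, -0.771]]
force: [0.5, -0.8, 0.4]
opening: 0.402
grasp_force: 0.0
```

Emit:
servo_tool --gripper 1 --targets '[{"offset":[0,0,0],"dr":[0,0,0]},{"offset":[0,0,0],"dr":[0,0,0]},{"offset":[0,0,0],"dr":[0,0,0]},{"offset":[0,0,0],"dr":[0,0,0]},{"offset":[0,0,0],"dr":[0,0,0]},{"offset":[0,0,0],"dr":[0,0,0]}]'

```text
time_s: 51.53
position: [0.6757, 0.1384, 0.3189]
tcp_rot: [[0.114, 0.762, 0.637], [0.994, -0.088, -0.072], [0.001, 0.641, -0.767]]
force: [-0.1, 0.0, 1.8]
opening: 0.128
grasp_force: 30.0
```

Run:
```python
from h import *
th,r,dy,s=lidth();print(th,r,dy,s["force"],s["opening"],s["grasp_force"])
rows([(bar(t,dy),ori_bar(12+28*t/1.5)) for t in np.linspace(th,.85,17)[1:]])
```

```text
1.5223660272737662 0.24139019464442008 6.675480503343037e-05 [-0.07310132  0.04810169  1.83738831] 0.12790056071758843 30.000286996364594
[-0.0, -0.009, -0.005] [0.2, -0.0, -0.1] n>=0.2
[-0.0, -0.018, -0.011] [1.0, -0.0, -0.1] n>=0.5
[-0.0, -0.026, -0.016] [1.8, -0.0, -0.1] n>=0.7
[-0.0, -0.035, -0.021] [2.6, -0.0, -0.1] n>=1.0
[-0.0, -0.045, -0.026] [3.4, -0.0, -0.1] n>=1.2
[-0.0, -0.054, -0.03] [4.2, -0.0, -0.1] n>=1.5
[-0.0, -0.064, -0.034] [5.0, -0.0, -0.1] n>=1.7
[-0.0, -0.073, -0.037] [5.7, -0.0, -0.1] n>=2.0
[-0.0, -0.083, -0.04] [6.5, -0.0, -0.1] n>=2.2
[-0.0, -0.093, -0.043] [7.3, -0.0, -0.1] n>=2.5
[-0.0, -0.103, -0.045] [8.1, -0.0, -0.1] n>=2.7
[-0.0, -0.113, -0.047] [8.9, -0.0, -0.1] n>=2.9
[-0.0, -0.124, -0.049] [9.7, -0.0, -0.1] n>=3.2
[-0.0, -0.134, -0.05] [10.4, -0.0, -0.1] n>=3.4
[-0.0, -0.144, -0.05] [11.2, -0.0, -0.1] n>=3.7
[-0.0, -0.155, -0.05] [12.0, -0.0, -0.1] n>=3.9
```

Emit:
servo_tool --targets '[{"offset":[0,-0.005,-0.003],"dr":[0,0,0]},{"offset":[0,-0.009,-0.005],"dr":[0.2,0,0]},{"offset":[0,-0.018,-0.011],"dr":[1,0,0]},{"offset":[0,-0.026,-0.016],"dr":[1.8,0,0]},{"offset":[0,-0.035,-0.021],"dr":[2.6,0,0]},{"offset":[0,-0.045,-0.026],"dr":[3.4,0,0]},{"offset":[0,-0.054,-0.03],"dr":[4.2,0,0]},{"offset":[0,-0.064,-0.034],"dr":[5,0,0]},{"offset":[0,-0.073,-0.037],"dr":[5.7,0,0]},{"offset":[0,-0.083,-0.04],"dr":[6.5,0,0]},{"offset":[0,-0.093,-0.043],"dr":[7.3,0,0]},{"offset":[0,-0.103,-0.045],"dr":[8.1,0,0]},{"offset":[0,-0.113,-0.047],"dr":[8.9,0,0]},{"offset":[0,-0.124,-0.049],"dr":[9.7,0,0]},{"offset":[0,-0.134,-0.05],"dr":[10.4,0,0]},{"offset":[0,-0.144,-0.05],"dr":[11.2,0,0]},{"offset":[0,-0.155,-0.05],"dr":[12,0,0]}]'

```text
time_s: 52.95
position: [0.5245, 0.156, 0.2562]
tcp_rot: [[0.114, 0.88, 0.461], [0.993, -0.102, -0.051], [0.002, 0.464, -0.886]]
force: [1.1, 5.1, 1.1]
opening: 0.128
grasp_force: 30.1
```

Run:
```python
from h import *
th,r,dy,s=lidth();print(th,r,dy,s["force"],s["opening"],s["grasp_force"])
rows([(bar(t,dy),ori_bar(12+28*t/1.5)) for t in np.linspace(th,-.01,20)[1:]])
```

```text
0.8402468116510525 0.23912368138578585 0.00045861400295103854 [1.1400831  5.11174694 1.05853571] 0.12804626828743024 30.125782918184996
[-0.0, -0.011, 0.002] [0.8, -0.1, -0.1] n>=0.3
[-0.0, -0.021, 0.005] [1.7, -0.1, -0.1] n>=0.5
[-0.0, -0.032, 0.009] [2.5, -0.1, -0.1] n>=0.8
[-0.0, -0.042, 0.013] [3.3, -0.1, -0.1] n>=1.1
[-0.0, -0.052, 0.017] [4.2, -0.1, -0.1] n>=1.3
[-0.0, -0.062, 0.022] [5.0, -0.1, -0.1] n>=1.6
[-0.0, -0.071, 0.027] [5.8, -0.1, -0.1] n>=1.8
[-0.0, -0.081, 0.033] [6.7, -0.1, -0.1] n>=2.1
[-0.0, -0.09, 0.039] [7.5, -0.1, -0.1] n>=2.4
[-0.0, -0.099, 0.046] [8.3, -0.1, -0.1] n>=2.6
[-0.0, -0.107, 0.053] [9.2, -0.1, -0.1] n>=2.9
[-0.0, -0.115, 0.06] [10.0, -0.1, -0.1] n>=3.1
[-0.0, -0.123, 0.067] [10.8, -0.1, -0.1] n>=3.4
[-0.0, -0.131, 0.075] [11.7, -0.1, -0.1] n>=3.6
[-0.0, -0.138, 0.084] [12.5, -0.1, -0.1] n>=3.9
[-0.0, -0.144, 0.092] [13.3, -0.1, -0.1] n>=4.1
[-0.0, -0.151, 0.101] [14.2, -0.1, -0.1] n>=4.3
[-0.0, -0.157, 0.11] [15.0, -0.1, -0.1] n>=4.6
[-0.0, -0.162, 0.119] [15.9, -0.1, -0.1] n>=4.8
```

Emit:
servo_tool --targets '[{"offset":[0,-0.011,0.002],"dr":[0.8,0,0]},{"offset":[0,-0.021,0.005],"dr":[1.7,0,0]},{"offset":[0,-0.032,0.009],"dr":[2.5,0,0]},{"offset":[0,-0.042,0.013],"dr":[3.3,0,0]},{"offset":[0,-0.052,0.017],"dr":[4.2,0,0]},{"offset":[0,-0.062,0.022],"dr":[5,0,0]},{"offset":[0,-0.071,0.027],"dr":[5.8,0,0]},{"offset":[0,-0.081,0.033],"dr":[6.7,0,0]},{"offset":[0,-0.09,0.039],"dr":[7.5,0,0]},{"offset":[0,-0.099,0.046],"dr":[8.3,0,0]},{"offset":[0,-0.107,0.053],"dr":[9.2,0,0]},{"offset":[0,-0.115,0.06],"dr":[10,0,0]},{"offset":[0,-0.123,0.067],"dr":[10.8,0,0]},{"offset":[0,-0.131,0.075],"dr":[11.7,0,0]},{"offset":[0,-0.138,0.084],"dr":[12.5,0,0]}]'

```text
time_s: 54.2
position: [0.4427, 0.1652, 0.1173]
tcp_rot: [[0.114, 0.959, 0.26], [0.993, -0.111, -0.029], [0.001, 0.262, -0.965]]
force: [1.7, 5.9, -0.8]
opening: 0.121
grasp_force: 30.0
```

Run:
```python
from h import *
th,r,dy,s=lidth();print(th,r,dy,s["force"],s["opening"],s["grasp_force"])
rows([(bar(t,dy),ori_bar(12+28*t/1.5)) for t in np.linspace(th,-.005,8)[1:]])
```

```text
0.16568364738931052 0.23906512170220795 0.00036652566262099776 [ 1.7194473   5.91307113 -0.83661368] 0.12053838199178789 30.035040825605392
[-0.0, -0.004, 0.005] [0.5, -0.0, -0.1] n>=0.1
[-0.0, -0.006, 0.01] [1.0, -0.0, -0.1] n>=0.3
[-0.0, -0.008, 0.016] [1.5, -0.0, -0.1] n>=0.4
[-0.0, -0.011, 0.021] [1.9, -0.0, -0.1] n>=0.6
[-0.0, -0.013, 0.027] [2.4, -0.0, -0.1] n>=0.7
[-0.0, -0.015, 0.032] [2.8, -0.0, -0.1] n>=0.8
[-0.0, -0.016, 0.038] [3.3, -0.0, -0.1] n>=1.0
```

Emit:
servo_tool --targets '[{"offset":[0,-0.004,0.005],"dr":[0.5,0,0]},{"offset":[0,-0.006,0.01],"dr":[1,0,0]},{"offset":[0,-0.008,0.016],"dr":[1.5,0,0]},{"offset":[0,-0.011,0.021],"dr":[1.9,0,0]},{"offset":[0,-0.013,0.027],"dr":[2.4,0,0]},{"offset":[0,-0.015,0.032],"dr":[2.8,0,0]},{"offset":[0,-0.016,0.037],"dr":[3.3,0,0]},{"offset":[0,-0.016,0.039],"dr":[3.3,0,0]},{"offset":[0,-0.016,0.039],"dr":[3.3,0,0]}]'

```text
time_s: 54.95
position: [0.4373, 0.1658, 0.0752]
tcp_rot: [[0.115, 0.972, 0.203], [0.993, -0.112, -0.023], [0.001, 0.205, -0.979]]
force: [2.3, 5.9, -2.3]
opening: 0.125
grasp_force: 30.1
```

Emit:
servo_tool --targets '[{"offset":[0,0,0.002],"dr":[0,0,0]},{"offset":[0,0,0.003],"dr":[0,0,0]},{"offset":[0,0,0.003],"dr":[0,0,0]}]'

```text
time_s: 55.2
position: [0.4374, 0.1657, 0.0738]
tcp_rot: [[0.114, 0.972, 0.205], [0.993, -0.112, -0.023], [0.001, 0.206, -0.979]]
force: [-2.5, 5.9, 11.8]
opening: 0.124
grasp_force: 29.0
```

The lid is against its rim (12 N upward). I'll release and back away.

Emit:
servo_tool --gripper 0.2 --targets '[{"offset":[0,0,-0.001],"dr":[0,0,0]},{"offset":[0,0,-0.001],"dr":[0,0,0]},{"offset":[0,0,-0.001],"dr":[0,0,0]},{"offset":[0,0,-0.001],"dr":[0,0,0]},{"offset":[0,0,-0.01],"dr":[0,0,0]},{"offset":[0,0,-0.03],"dr":[0,0,0]},{"offset":[0,0,-0.06],"dr":[0,0,0]},{"offset":[0,0,-0.1],"dr":[0,0,0]},{"offset":[0,0,-0.14],"dr":[0,0,0]},{"offset":[0,0,-0.18],"dr":[0,0,0]},{"offset":[0,0,-0.18],"dr":[0,0,0]}]'

```text
time_s: 56.12
position: [0.4035, 0.1707, 0.2568]
tcp_rot: [[0.113, 0.969, 0.219], [0.994, -0.112, -0.02], [0.005, 0.22, -0.976]]
force: [1.2, -1.1, -0.4]
opening: 0.399
grasp_force: 0.0
```

Run:
```python
from h import *
a,c=cv2.imread("pics/top0.png"),cap("top")["color"][:,:,::-1]
s=cap("scene")["color"][:,:,::-1];s0=cv2.imread("pics/scene0.png")
def match(A,Bm,x0,y0,x1,y1,m=8):
    r=cv2.matchTemplate(Bm[y0-m:y1+m,x0-m:x1+m],A[y0:y1,x0:x1],cv2.TM_CCOEFF_NORMED);_,v,_,l=cv2.minMaxLoc(r);return round(v,2),(l[0]-m,l[1]-m)
print("rod scene",match(s0,s,155,290,200,335),"lid edge scene",match(s0,s,200,330,250,380),"lid hinge",match(s0,s,180,240,240,300),"right front lid",match(s0,s,310,220,365,280))
print("loupe",match(s0,s,375,250,400,280),"cutter",match(a,c,225,268,252,305),"bottle",match(a,c,165,228,190,265))
```

```text
rod scene (1.0, (0, 0)) lid edge scene (0.6, (0, 0)) lid hinge (0.87, (0, 0)) right front lid (0.26, (-8, 8))
loupe (0.58, (1, -8)) cutter (0.96, (0, 0)) bottle (0.61, (0, 0))
```

```bash
python3 -c "
from rig import ticket; print(ticket.hand_in())"
```

```text
the job is handed in; nothing more can be done
None
```

Job handed in at about 56 s: all three sensors are nested with leads to the hinges, the sleeve is on 4, the rod is in its clip and the lid is closed; the bystanders looked undisturbed, though the arm hid the loupe in the last image check, and I left one lookalike box under the shelf at the back left as not one of the three.

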